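# Tip the nuts into the scale pan and show the tub to the scanner

### The arm

A 6-joint arm with a two-finger parallel gripper is mounted at the origin on the work surface. World frame = base frame: x ahead of the robot, y to its left, z up, the work surface at z = 0. Lengths are in m, angles in rad, forces in N, time in s.
With the tool pointing down it reaches from about 0.35 to 0.925 m from the base axis. Payload 6.4 kg.
Tool frame: the origin (TCP) lies where the fingers leave the gripper's body, on its centre line; the fingertips stand 97 mm ahead of it and the grasp point (between the pads) lies ahead of it (ctrl.pinch_z is the z of the grasp point in the tool frame, in m); z points along the fingers, y is the direction in which the jaws open and shut (so a half turn about z gives the same grasp; the last joint's range is limited). The gripper opens to 94 mm and grips with 3 to 60 N. Pads are 16 mm wide; open, the fingers measure 119 mm over their backs; the gripper's body (75 mm by 177 mm) begins 78 mm behind the grasp point.
Start: joints at [-1.463, 0.245, 1.558, -0, 1.339, -0.174], TCP at [0.181, -0.624, 0.303] pointing down, gripper open.
Joint ranges: [-3.13, 3.13], [-1.02, 2.26], [0.13, 2.54], [-0.95, 4.09], [0.21, 2.88], [-2.74, 2.74]. Speed limits (rad/s): [2.57, 2.57, 3.14, 3.14, 3.14, 3.14].

### API

Orientations are given as a unit quaternion [x, y, z, w].
In Python, from bench import ctrl gives the robot as it stands.
- The arm moves only by the tool move_arm, never from a script. Its argument "moves" is a list of rows, each a list of 3 entries, a list of its own where there are three numbers: the shift along the tool's x, y, z in m, then the turn, a rotation vector about the tool's x, y, z in rad, then the opening, from 0 (shut) to 1 (fully open). In form: [[[x, y, z], [rx, ry, rz], jaw], ...]. A call has exactly 5 rows; each row shifts and turns the commanded pose from where the row before left it, along the tool's axes as they then stand; what a row does not reach is not made up. A row lasts 1/8 s, in which the tool goes at most 62.5 mm and 10.7 degrees, less where a joint would pass 70% of its speed; a pose out of reach is approached as far as the arm can. A call is refused whole if a number of a shift passes 0.0625 or a number of a turn 0.188, either way. A call with a gripper value outside its range is refused whole. The fingers move at their own pace and stop on an object; "force" is the grip in N (left out, the last holds). Time passes only in rows, so rows that do not move let the fingers close, or fill a call up. It gives the time, the measured TCP pose, the force and the opening at its end, in the units of the state.
- ctrl.get_state(): the state, without advancing time (a new reading comes with each control period).
- ctrl.grab_frame(name): name is "scene" or "side" or "wrist"; returns a dict with "color" (384x512x3 uint8, red, green, blue), "range_z" (384x512 float32, m along the optical axis (not along the pixel's ray), 0 where there is no reading), "fx", "fy", "cx", "cy" (pixels), "k1" (the pictures are not rectified: a ray, as slopes to the right and down, at radius r is drawn at 1 + k1 r^2 times it, then the intrinsics apply), "xyz" and "orientation" of the camera in the world; the wrist camera has in their place "mount" (4x4, takes a point from camera to tool coordinates, whose origin is the TCP and whose axes are the flange's). Camera axes: x right, y up, looking along -z (the intrinsics and any distortion apply to the point x, -y, -z); pixel columns grow to the right and rows downward; lengths in m; the calibration is good to about 2 mm. A picture is of the moment at which its call begins: read the wrist's pose just before it.
- ctrl.finish_job(): hands the job in, once; it reports no verdict.
The state is a dict: "time": time; "joint_pos": joint angles; "qd": joint speeds; "joint_efforts": joint torques, N m; "eef_pos": TCP position; "tcp_rot": TCP orientation; "contact_force": force on the tool from outside, world axes, zero at the start; "wrist_torque": the same for the moment, N m; "gripper_width": opening from 0.0 (shut) to 1.0 (fully open).
Only numpy, scipy, OpenCV 4.12 (cv2) and the standard library are available. Lean on these libraries where they do the work, as an engineer would, in place of code of your own. Each camera call takes 0.05 s, during which the arm holds its last target.

### The job

Weigh out the tub of nuts: pick up the tub, tip all its nuts into the pan of the scale without spilling any, then show the emptied tub to the scanner so the till knows what is being sold: hold it in the air, lip end away from it and the right way up, with its bar-code label squarely facing the scanner's window (leaned back as far as the scanner looks down), centred on it and about 10 cm away. Finish while still holding it there, touching nothing else with it, and leave the scanner, the spare tub and everything else on the counter where they are.

Things in the scene. Friction and masses are not known exactly. Their poses are not given: they have to be found in the camera images.
- tub_centre (a point): grey plastic scoop tub holding the nuts: 160 mm long (own x), 62 wide (y), 60 high, walls and floor 4 mm, 0.13 kg empty, on the counter. Point: its centre, 30 mm above its underside. +x end: upright wall with a bar-code label; -x end: low pouring lip. Its straight long sides are gripped from above, a finger outside each; they are 60 mm high from the +x end to x = -30, then slope down to 22 mm at the lip
- tub_lip (a point): middle of the tub's pouring lip, 80 mm from tub_centre along the tub's -x, 12 mm above its underside; axes of the tub. Inside, the floor ramps up to it by 8 mm over the last 30 mm. Tipped lip-down by more than about 20 degrees the nuts roll out over it; 40 degrees empties the tub
- tub_label (a point): middle of the white bar-code label (50 x 36 mm) on the tub's upright end, 80 mm from tub_centre along the tub's x, at the same height; axes of the tub: +x points straight out of the label, z is the tub's up
- pan_floor (a point): centre of the inner floor of the scale's rectangular steel pan, 95 mm above the counter; z up, axes of the scale. Inside, 200 (x) by 260 mm (y) at the floor, flaring to 250 by 310 at the rim, 50 mm above the floor. The scale (250 x 340 mm, with a low sloping display panel reaching 175 mm from here on its -x side) is fixed
- scan_window (a point): centre of the dark window of the black scanner, which stands fixed on a round foot (116 mm) and a thin pole, 315 mm tall in all. Own -x points straight out of the window along its line of sight; y is level; z is up along the window. Head 80 mm wide, 76 high. A tub with its axes parallel to these and its label 100 mm out along -x is shown perfectly
- scanner_head (a joint): how far the scanner's head nods: 0 looks level, growing (rad) as it looks further down; a stiff hinge that stays where it is set (0.15 to 0.5 at the start); to be left alone
- nut0_center (a point): a nut in its round brown shell, a ball of 25 mm, 10 g; its centre. Five of them start in the tub
- nut1_center (a point): a nut in its round brown shell, a ball of 25 mm, 10 g; its centre. Five of them start in the tub
- nut2_center (a point): a nut in its round brown shell, a ball of 25 mm, 10 g; its centre. Five of them start in the tub
- nut3_center (a point): a nut in its round brown shell, a ball of 25 mm, 10 g; its centre. Five of them start in the tub
- nut4_center (a point): a nut in its round brown shell, a ball of 25 mm, 10 g; its centre. Five of them start in the tub
- spare_tub_centre (a point): an empty tub of the same kind, with its own label; its centre, 30 mm above its underside; to be left alone
- jar: glass jar, 64 mm across, 105 mm tall; centre of its underside; bystander
- label_roll: roll of blank labels standing on its end, 80 mm across, 50 mm tall; centre of its underside; bystander
- calculator: desk calculator, 125 x 85 x 19 mm; centre of its underside; bystander
- tape_dispenser: tape dispenser, 150 x 60 mm, 83 mm tall; centre of its underside; bystander
- marker: marker pen, 137 mm long, 19 mm thick, lying; centre of its underside; bystander
Things that resemble listed ones, but are neither listed nor needed, are in the scene too. What is shaped like the part that bears tub_centre but red or turquoise is not meant.

How it is judged:
On the way:
1. all five nuts lie in the scale's pan (x of nut0_center in the frame of pan_floor between -0.125 and 0.125 m and y of nut0_center in the frame of pan_floor between -0.155 and 0.155 m and z of nut0_center in the frame of pan_floor between 0 and 0.05 m and x of nut1_center in the frame of pan_floor between -0.125 and 0.125 m and y of nut1_center in the frame of pan_floor between -0.155 and 0.155 m and z of nut1_center in the frame of pan_floor between 0 and 0.05 m and x of nut2_center in the frame of pan_floor between -0.125 and 0.125 m and y of nut2_center in the frame of pan_floor between -0.155 and 0.155 m and z of nut2_center in the frame of pan_floor between 0 and 0.05 m and x of nut3_center in the frame of pan_floor between -0.125 and 0.125 m and y of nut3_center in the frame of pan_floor between -0.155 and 0.155 m and z of nut3_center in the frame of pan_floor between 0 and 0.05 m and x of nut4_center in the frame of pan_floor between -0.125 and 0.125 m and y of nut4_center in the frame of pan_floor between -0.155 and 0.155 m and z of nut4_center in the frame of pan_floor between 0 and 0.05 m), for 0.3 s.
At the end, for the whole second after the job is handed in: all five nuts in the pan, below its rim; the tub held still by the fingers alone, centre over 110 mm above the counter; label 60 to 150 mm straight out from the window, within 35 mm of its line of sight, facing it within 0.30 rad, right way up within 0.35 rad (all of step 1 and x of tub_label in the frame of scan_window between -0.15 and -0.06 m and y of tub_label in the frame of scan_window between -0.035 and 0.035 m and z of tub_label in the frame of scan_window between -0.035 and 0.035 m and x of scan_window in the frame of tub_label above 0.04 m and angle between the x axis of tub_label and the x axis of scan_window, either way round below 0.3 rad and angle between the z axis of tub_label and the z axis of scan_window, either way round below 0.35 rad and angle between tub_centre's own z axis and vertical below 1.1 rad and height (world z) of tub_centre above 0.11 m and contact force between the fingers and tub above 2 N and contact force between tub and table below 0.1 N and contact force between tub and scale below 0.1 N and contact force between tub and scanner below 0.1 N and contact force between tub and scanner_head below 0.1 N and contact force between tub and spare_tub below 0.1 N and contact force between tub and jar below 0.1 N and linear speed of tub below 0.03 m/s); the arm keeps its last pose, push and grip.
It fails at once if the spare tub is moved more than 30 mm (distance of spare_tub_centre from where it was at the start of the episode above 0.03 m).
It fails at once if another thing on the counter (jar, label roll, calculator, tape dispenser or marker) is moved more than 30 mm (distance of any of jar, label_roll, calculator, tape_dispenser, marker from where it was at the start of the episode above 0.03 m).
It fails at once if the scanner's head is knocked out of its setting (window moved more than 8 mm) (distance of scan_window from where it was at the start of the episode above 0.008 m).
It also fails if it takes over 48 s, if anything falls off the work surface, if the arm or the gripper's body presses on something with over 40 N, if the wrist force passes 120 N, or if a joint passes its speed limit or range.

## Working session

There is one attempt and no reset: what is moved stays moved. The work goes in short steps, Python scripts to look and compute and a tool call to move; the robot and the scene stay as the last step left them, time stands still between calls to the robot, and variables do not carry over. Pictures are saved under pics/ and viewed, and the job is handed in when it is done.

Besides the shell and the picture viewer there is one more tool, called as name(argument=value, ...) on one line, values as JSON. move_arm: Moves the arm, as the interface text tells. Its arguments: {"type":"object","properties":{"moves":{"type":"array"},"force":{"type":"number"}},"required":["moves"]}

```bash
ls; mkdir -p pics; python3 - <<'E'
from bench import ctrl
import cv2,numpy as np,pickle
print(ctrl.get_state(), ctrl.pinch_z)
d={}
for n in ["scene","side","wrist"]:
    f=ctrl.grab_frame(n); d[n]=f
    cv2.imwrite(f"pics/{n}0.png",f["color"][:,:,::-1])
    print(n,{k:v for k,v in f.items() if k not in("color","range_z")}, (f["range_z"]>0).mean())
d["state"]=ctrl.get_state()
pickle.dump(d,open("f0.pkl","wb"))
E
```

```text
pics
{'time': 0.0, 'joint_pos': array([-1.46309032e+00,  2.45830624e-01,  1.55895298e+00, -2.63990150e-05,
        1.33869062e+00, -1.74068917e-01]), 'qd': array([ 0.00011914,  0.0001775 ,  0.0004835 ,  0.00352197, -0.00022826,
        0.00015308]), 'joint_efforts': array([ 1.45893540e-03, -4.15823257e+01, -3.14606130e+01,  6.85122027e-02,
        3.33539362e-02, -1.50651749e-04]), 'eef_pos': array([ 0.18071681, -0.62395935,  0.30156741]), 'tcp_rot': array([ 9.90090901e-01,  1.40424793e-01,  1.83753746e-05, -9.40696418e-04]), 'contact_force': array([ 0.09026859, -0.22580897,  0.19007765]), 'wrist_torque': array([-0.03160121,  0.01398883,  0.05252149]), 'gripper_width': 1.000777842489671} 0.0784
scene {'fx': 360.37143360561447, 'fy': 360.37143360561447, 'cx': 255.30066880002263, 'cy': 193.72072571437158, 'k1': -0.08025072919213881, 'xyz': array([0.94889293, 0.1893069 , 1.02556527]), 'orientation': array([0.12617382, 0.24929546, 0.85204953, 0.4426551 ])} 0.9958597819010416
side {'fx': 469.2887992945673, 'fy': 469.2887992945673, 'cx': 251.07914236114914, 'cy': 197.93789280680835, 'k1': -0.019530878600601573, 'xyz': array([ 0.29984524, -1.02542227,  1.1431128 ]), 'orientation': array([ 0.36636856, -0.03807747, -0.11979064,  0.92194056])} 0.9960988362630209
wrist {'fx': 308.4444920193114, 'fy': 308.4444920193114, 'cx': 256.4227006761055, 'cy': 190.77120892675205, 'k1': -0.07040447789778337, 'mount': array([[-1.32157187e-03,  9.62099769e-01,  2.72694497e-01,
         8.00538272e-02],
       [ 9.99999117e-01,  1.23264957e-03,  4.97402157e-04,
        -1.01822044e-03],
       [ 1.42413745e-04,  2.72694914e-01, -9.62100548e-01,
        -8.25298455e-02],
       [ 0.00000000e+00,  0.00000000e+00,  0.00000000e+00,
         1.00000000e+00]])} 0.9959665934244791
```

View pics/scene0.png

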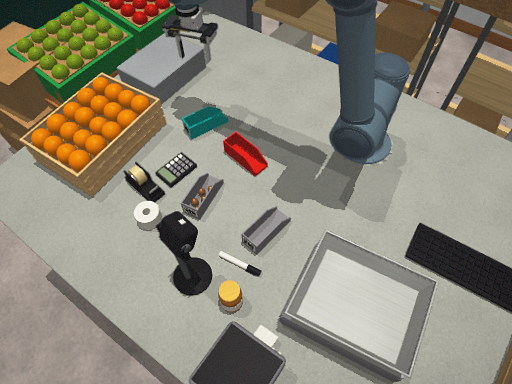

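View pics/side0.png

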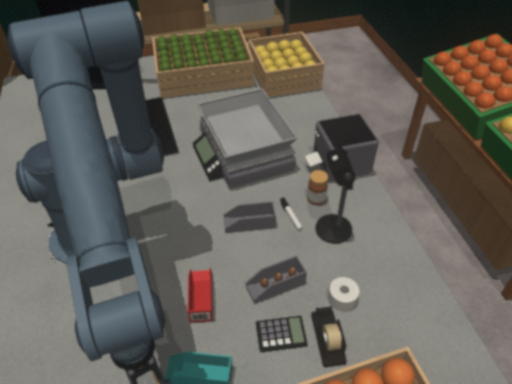

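View pics/wrist0.png

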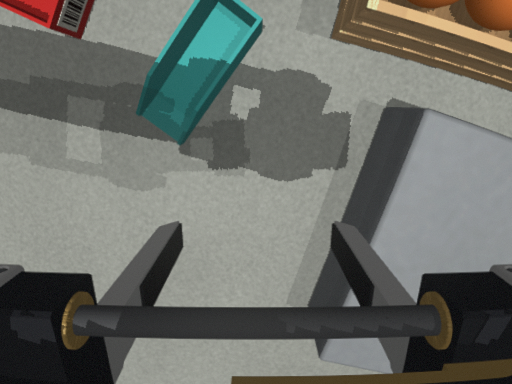

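```bash
cat > h.py <<'E'
import numpy as np,cv2,pickle
from scipy.spatial.transform import Rotation as R
def campose(f,state=None):
    if "mount" in f:
        M=f["mount"]; Rt=R.from_quat(state["tcp_rot"]).as_matrix()
        return Rt@M[:3,:3], Rt@M[:3,3]+state["eef_pos"]
    return R.from_quat(f["orientation"]).as_matrix(), np.array(f["xyz"])
def rays(f,uv):
    uv=np.asarray(uv,float).reshape(-1,2)
    d=np.c_[(uv[:,0]-f["cx"])/f["fx"],(uv[:,1]-f["cy"])/f["fy"]]
    u=d.copy()
    for _ in range(30): u=d/(1+f["k1"]*(u**2).sum(1,keepdims=True))
    return np.c_[u[:,0],-u[:,1],-np.ones(len(u))]
def onplane(f,uv,z,state=None):
    Rm,t=campose(f,state); r=rays(f,uv)@Rm.T
    return t+r*((z-t[2])/r[:,2])[:,None]
def bydepth(f,uv,state=None):
    uv=np.asarray(uv,float).reshape(-1,2)
    Rm,t=campose(f,state); r=rays(f,uv)
    z=f["range_z"][uv[:,1].round().astype(int),uv[:,0].round().astype(int)]
    return t+(r*z[:,None])@Rm.T
def cloud(f,state=None):
    h,w=f["range_z"].shape
    v,u=np.mgrid[:h,:w]
    return bydepth(f,np.c_[u.ravel(),v.ravel()],state).reshape(h,w,3)
def project(f,P,state=None):
    Rm,t=campose(f,state); c=(np.asarray(P)-t)@Rm
    s=np.c_[c[:,0]/-c[:,2],-c[:,1]/-c[:,2]]
    s=s*(1+f["k1"]*(s**2).sum(1,keepdims=True))
    return s*f["fx"]+[f["cx"],f["cy"]]
E
python3 - <<'E'
from h import *
d=pickle.load(open("f0.pkl","rb"))
for n,pts in {"scene":dict(table=(300,190),tub=(203,195),spare=(266,230),pan=(360,305),foot=(193,278),head=(180,230),jar=(230,290),roll=(147,213),calc=(176,168),tape=(143,183),marker=(240,263),red=(245,155),turq=(203,122)),
 "side":dict(tub=(275,280),spare=(250,217),pan=(245,130),foot=(334,230),head=(342,168),jar=(317,185),roll=(344,290),calc=(282,333),tape=(330,337),marker=(292,213))}.items():
    for k,p in pts.items(): print(n,k,bydepth(d[n],[p])[0].round(3))
f=d["scene"]
c=f["color"][:,:,::-1]
cv2.imwrite("pics/c1.png",cv2.resize(c[150:300,120:310],None,fx=4,fy=4,interpolation=cv2.INTER_CUBIC))
f=d["side"]; c=f["color"][:,:,::-1]
cv2.imwrite("pics/c2.png",cv2.resize(c[80:320,180:380],None,fx=2.5,fy=2.5,interpolation=cv2.INTER_CUBIC))
E
```

```text
scene table [ 0.32  -0.075  0.   ]
scene tub [ 0.528 -0.329  0.007]
scene spare [ 0.513 -0.084  0.005]
scene pan [0.593 0.262 0.097]
scene foot [ 0.771 -0.162  0.028]
scene head [ 0.755 -0.156  0.315]
scene jar [ 0.754 -0.035  0.106]
scene roll [ 0.69  -0.429  0.018]
scene calc [ 0.501 -0.473  0.018]
scene tape [ 0.614 -0.521  0.021]
scene marker [ 0.653 -0.082  0.018]
scene red [ 0.31  -0.314  0.008]
scene turq [ 0.307 -0.504  0.062]
side tub [ 0.532 -0.315  0.007]
side spare [ 0.512 -0.11   0.059]
side pan [0.588 0.258 0.096]
side foot [ 0.752 -0.203  0.028]
side head [ 0.739 -0.213  0.299]
side jar [ 0.744 -0.06   0.086]
side roll [ 0.703 -0.407  0.024]
side calc [ 0.502 -0.482  0.016]
side tape [ 0.6   -0.553  0.08 ]
side marker [ 0.653 -0.096  0.02 ]
```

View pics/c1.png

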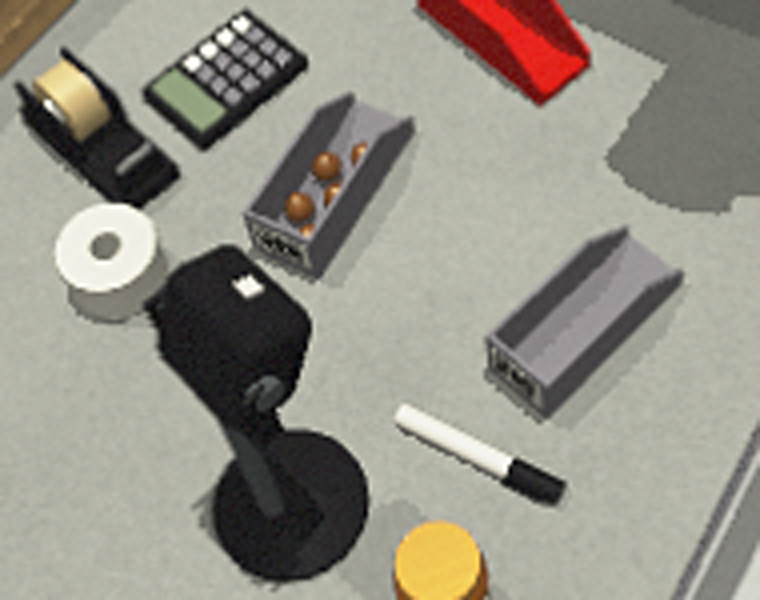

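View pics/c2.png

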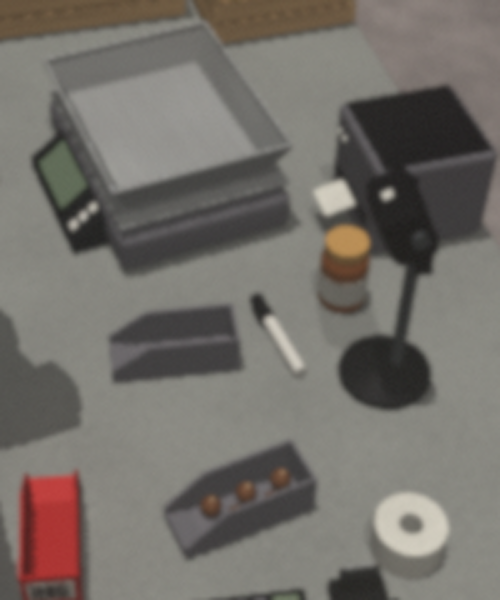

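```bash
python3 - <<'E'
from h import *
d=pickle.load(open("f0.pkl","rb"))
# tubs top points
for n in ["scene","side"]:
    f=d[n]; P=cloud(f); 
    for name,(x0,x1,y0,y1) in dict(tub=(0.42,0.65,-0.40,-0.24),spare=(0.40,0.62,-0.18,-0.01)).items():
        m=(P[...,0]>x0)&(P[...,0]<x1)&(P[...,1]>y0)&(P[...,1]<y1)&(P[...,2]>0.052)&(P[...,2]<0.068)
        m&=f["color"].max(-1)<150
        Q=P[m][:,:2].astype(np.float32); (c,s,a)=cv2.minAreaRect(Q)
        print(n,name,len(Q),c,s,a, cv2.boxPoints((c,s,a)).round(3).tolist())
# pan rim
    m=(P[...,0]>0.35)&(P[...,0]<0.85)&(P[...,1]>0.02)&(P[...,1]<0.5)&(P[...,2]>0.137)&(P[...,2]<0.153)
    Q=P[m][:,:2].astype(np.float32);Q0=Q; r=cv2.minAreaRect(Q); print(n,"rim",len(Q),r,P[m][:,2].max(),cv2.boxPoints(r).round(3).tolist())
    m=(P[...,0]>0.35)&(P[...,0]<0.85)&(P[...,1]>0.02)&(P[...,1]<0.5)&(P[...,2]>0.09)&(P[...,2]<0.099)
    Q=P[m][:,:2].astype(np.float32);r=cv2.minAreaRect(Q); print(n,"floor",len(Q),r,np.median(P[m][:,2]),cv2.boxPoints(r).round(3).tolist())
    m=(P[...,0]>0.6)&(P[...,0]<0.88)&(P[...,1]>-0.36)&(P[...,1]<-0.05)&(P[...,2]>0.2)&(P[...,2]<0.33)
    Q=P[m]; print("head",len(Q),Q.min(0),Q.max(0),Q.mean(0))
    top=Q[Q[:,2]>0.29]; print(top.min(0),top.max(0))
    v,u=np.where(m); print(u.min(),u.max(),v.min(),v.max())
    # foot
    m=(P[...,0]>0.6)&(P[...,0]<0.9)&(P[...,1]>-0.3)&(P[...,1]<-0.05)&(P[...,2]>0.004)&(P[...,2]<0.03)&(f["color"].max(-1)<60)
    print("foot",cv2.minEnclosingCircle(P[m][:,:2].astype(np.float32)))
E
```

```text
scene tub 153 (0.5480594038963318, -0.3204684853553772) (0.12561294436454773, 0.06205878406763077) 9.528383255004883 [[0.48100000619888306, -0.30000001192092896], [0.4909999966621399, -0.3610000014305115], [0.6150000095367432, -0.3409999907016754], [0.6050000190734863, -0.27900001406669617]]
scene spare 133 (0.5328242778778076, -0.08215853571891785) (0.061052609235048294, 0.12453640252351761) 82.22702026367188 [[0.46700000762939453, -0.10400000214576721], [0.5899999737739563, -0.12099999934434891], [0.5989999771118164, -0.05999999865889549], [0.4749999940395355, -0.0430000014603138]]
scene rim 1751 ((0.6546844244003296, 0.21113912761211395), (0.37991446256637573, 0.42272669076919556), 6.585864067077637) 0.15299663571285116 [[0.44200000166893005, 0.39899998903274536], [0.49000000953674316, -0.020999999716877937], [0.8679999709129333, 0.023000000044703484], [0.8190000057220459, 0.4429999887943268]]
scene floor 7782 ((0.596684455871582, 0.25581642985343933), (0.22985932230949402, 0.3194500207901001), 7.028195381164551) 0.09621876948671598 [[0.46299999952316284, 0.4000000059604645], [0.5
[... 1214 characters left out ...]
664723873], [0.8659999966621399, 0.029999999329447746], [0.8159999847412109, 0.4440000057220459]]
side floor 2411 ((0.6421393752098083, 0.22104382514953613), (0.34093165397644043, 0.3693603575229645), 6.816619873046875) 0.09435705008053485 [[0.45100000500679016, 0.3840000033378601], [0.4950000047683716, 0.017000000923871994], [0.8330000042915344, 0.057999998331069946], [0.7889999747276306, 0.42500001192092896]]
head 770 [ 0.7132695  -0.22773937  0.20038431] [ 0.78806658 -0.13199666  0.3148281 ] [ 0.74402439 -0.19538166  0.28632876]
[ 0.71362217 -0.21696976  0.29022691] [ 0.77288038 -0.1337774   0.3148281 ]
327 354 146 189
foot ((0.7185065746307373, -0.13572509586811066), 0.11797062307596207)
```

```bash
python3 - <<'E'
from h import *
d=pickle.load(open("f0.pkl","rb"))
allc=[]
for n in ["scene","side"]:
    f=d[n]; P=cloud(f)
    m=(P[...,0]>0.68)&(P[...,0]<0.88)&(P[...,1]>-0.36)&(P[...,1]<-0.05)&(P[...,2]>0.22)&(P[...,2]<0.33)
    # normals
    dx=np.gradient(P,axis=1);dy=np.gradient(P,axis=0); N=np.cross(dy,dx); N/=np.linalg.norm(N,axis=-1,keepdims=True)+1e-9
    me=cv2.erode(m.astype(np.uint8),np.ones((3,3)))>0
    Nn=N[me]; Q=P[me]
    # cluster normals
    K=5; _,lab,cen=cv2.kmeans(Nn.astype(np.float32),K,None,(3,50,1e-4),5,cv2.KMEANS_PP_CENTERS)
    for k in range(K):
        s=lab.ravel()==k
        q=Q[s]; print(n,k,s.sum(),cen[k].round(3),np.median(Nn[s],0).round(3),q.mean(0).round(3),q.min(0).round(3),q.max(0).round(3))
    # horizontal rect
    Qa=P[m]; print(cv2.minAreaRect(Qa[:,:2].astype(np.float32)), cv2.boxPoints(cv2.minAreaRect(Qa[:,:2].astype(np.float32))).round(3).tolist())
    fo=(P[...,0]>0.65)&(P[...,0]<0.88)&(P[...,1]>-0.3)&(P[...,1]<-0.1)&(P[...,2]>0.006)&(P[...,2]<0.05)&(f["color"].max(-1)<60)
    print("foot z",np.percentile(P[fo][:,2],[5,50,95]),cv2.minEnclosingCircle(P[fo][:,:2].astype(np.float32)))
E
```

```text
scene 0 273 [ 0.794 -0.255  0.495] [ 0.829 -0.222  0.48 ] [ 0.774 -0.179  0.288] [ 0.737 -0.221  0.232] [ 0.791 -0.133  0.314]
scene 1 192 [-0.06  -0.169  0.929] [-0.085 -0.171  0.941] [ 0.748 -0.172  0.308] [ 0.722 -0.207  0.271] [ 0.784 -0.133  0.316]
scene 2 208 [0.146 0.929 0.108] [0.129 0.958 0.063] [ 0.762 -0.138  0.281] [ 0.729 -0.222  0.238] [ 0.79  -0.128  0.312]
scene 3 248 [-0.436  0.272  0.791] [-0.476  0.281  0.808] [ 0.741 -0.165  0.306] [ 0.719 -0.203  0.278] [ 0.782 -0.128  0.315]
scene 4 195 [0.853 0.197 0.365] [0.905 0.167 0.328] [ 0.775 -0.165  0.286] [ 0.739 -0.22   0.232] [ 0.792 -0.129  0.315]
((0.7547851204872131, -0.17376840114593506), (0.09637001901865005, 0.07280899584293365), 79.04654693603516) [[0.7099999785423279, -0.21400000154972076], [0.781000018119812, -0.2280000001192093], [0.800000011920929, -0.13300000131130219], [0.7279999852180481, -0.11999999731779099]]
foot z [0.01090616 0.01768774 0.02683153] ((0.7642487287521362, -0.17530687153339386), 0.05697862431406975)
side 0 107 [-0.459 -0.812 -0.188] [-0.482 -0.85  -0.2  ] [ 0.744 -0.215  0.269] [ 0.716
[... 232 characters left out ...]
.215  0.277] [ 0.716 -0.226  0.232] [ 0.769 -0.163  0.312]
side 3 69 [ 0.448 -0.375  0.698] [ 0.458 -0.432  0.787] [ 0.75  -0.201  0.298] [ 0.72  -0.226  0.243] [ 0.781 -0.136  0.315]
side 4 100 [-0.803 -0.206  0.382] [-0.841 -0.183  0.405] [ 0.736 -0.192  0.294] [ 0.714 -0.226  0.239] [ 0.763 -0.144  0.314]
((0.7516750693321228, -0.1770649254322052), (0.0979541763663292, 0.06893361359834671), 81.77622985839844) [[0.7110000252723694, -0.22100000083446503], [0.7789999842643738, -0.23000000417232513], [0.7929999828338623, -0.1340000033378601], [0.7250000238418579, -0.12399999797344208]]
foot z [0.00864232 0.01666061 0.02776121] ((0.7599799036979675, -0.18273702263832092), 0.055833540856838226)
```

```bash
cat >> h.py <<'E'
def toolR(yaw,tilt):
    """tool x along world yaw, z down, then leaned: tilt>0 = tool z points toward +yaw direction (lip-down)."""
    Rz=R.from_euler('z',yaw); base=R.from_matrix([[1,0,0],[0,-1,0],[0,0,-1]])
    # rotate about (yawed) y by -tilt : x -> up, z -> forward
    return Rz*R.from_euler('y',-tilt)*base
def plan(p0,R0,p1,R1,n,jaw,ease=False):
    """print rows; simulates rounding"""
    p=np.array(p0,float); Rc=R0; out=[]
    rv=(R0.inv()*R1).as_rotvec()
    for i in range(1,n+1):
        s=i/n
        if ease: s=s*s*(3-2*s)
        tp=np.array(p0)+(np.array(p1)-p0)*s; tR=R0*R.from_rotvec(rv*s)
        sh=(Rc.inv().apply(tp-p)).round(3); tu=((Rc.inv()*tR).as_rotvec()).round(3)
        p=p+Rc.apply(sh); Rc=Rc*R.from_rotvec(tu)
        sh=[float(x)+0. for x in sh]; tu=[float(x)+0. for x in tu]
        out.append([sh,tu,jaw])
    for k in range(0,n,5): print(str(out[k:k+5]).replace(" ",""))
    if n%5: print("pad",5-n%5)
    print("end",p.round(4),Rc.as_quat().round(4))
    return p,Rc
E
python3 - <<'E'
from h import *
from bench import ctrl
s=ctrl.get_state()
plan(s["eef_pos"],R.from_quat(s["tcp_rot"]),[0.42,-0.25,0.40],toolR(0.1,0.8),10,1)
E
```

```text
[[[0.033,-0.029,-0.01],[-0.007,0.08,0.017],1],[[0.034,-0.03,-0.007],[-0.008,0.08,0.017],1],[[0.033,-0.03,-0.005],[-0.007,0.079,0.017],1],[[0.034,-0.031,-0.002],[-0.008,0.08,0.018],1],[[0.033,-0.032,0.0],[-0.007,0.08,0.017],1]]
[[[0.032,-0.032,0.002],[-0.007,0.08,0.017],1],[[0.031,-0.032,0.005],[-0.008,0.079,0.017],1],[[0.031,-0.033,0.007],[-0.007,0.08,0.017],1],[[0.029,-0.034,0.009],[-0.008,0.08,0.017],1],[[0.028,-0.034,0.011],[-0.007,0.08,0.017],1]]
end [ 0.4206 -0.2504  0.3999] [ 0.9198  0.0462  0.3891 -0.0195]
```

move_arm(moves=[[[0.033, -0.029, -0.01], [-0.007, 0.08, 0.017], 1], [[0.034, -0.03, -0.007], [-0.008, 0.08, 0.017], 1], [[0.033, -0.03, -0.005], [-0.007, 0.079, 0.017], 1], [[0.034, -0.031, -0.002], [-0.008, 0.08, 0.018], 1], [[0.033, -0.032, 0.0], [-0.007, 0.08, 0.017], 1]])

```text
time: 0.78
eef_pos: [0.3014, -0.4356, 0.3514]
tcp_rot: [0.975, 0.095, 0.2, -0.01]
contact_force: [0.4, 0.4, 0.2]
gripper_width: 1.001
```

move_arm(moves=[[[0.032, -0.032, 0.002], [-0.007, 0.08, 0.017], 1], [[0.031, -0.032, 0.005], [-0.008, 0.079, 0.017], 1], [[0.031, -0.033, 0.007], [-0.007, 0.08, 0.017], 1], [[0.029, -0.034, 0.009], [-0.008, 0.08, 0.017], 1], [[0.028, -0.034, 0.011], [-0.007, 0.08, 0.017], 1]])

```text
time: 1.4
eef_pos: [0.4211, -0.2493, 0.4003]
tcp_rot: [0.919, 0.046, 0.39, -0.019]
contact_force: [0.4, 0.0, 0.3]
gripper_width: 0.999
```

```bash
python3 - <<'E'
from h import *
from bench import ctrl
s=ctrl.get_state(); print(s)
f=ctrl.grab_frame("wrist"); pickle.dump((f,s),open("w1.pkl","wb"))
cv2.imwrite("pics/w1.png",f["color"][:,:,::-1])
E
```

```text
{'time': 1.4, 'joint_pos': array([-1.02680832, -0.45565944,  2.12729485,  0.77715551,  1.18272334,
        0.24452962]), 'qd': array([ 0.62497441, -0.40421941,  0.2783453 ,  0.52368398, -0.52274273,
        0.47927425]), 'joint_efforts': array([ -3.59746747, -13.20346177, -33.79447103,   1.06926475,
         0.08099962,  -0.38825959]), 'eef_pos': array([ 0.42106345, -0.24925727,  0.40033988]), 'tcp_rot': array([ 0.91935201,  0.04595626,  0.39028467, -0.01891512]), 'contact_force': array([0.42246075, 0.00770967, 0.32923416]), 'wrist_torque': array([-0.03031923,  0.29057181,  0.02969064]), 'gripper_width': 0.9992531319156298}
```

View pics/w1.png

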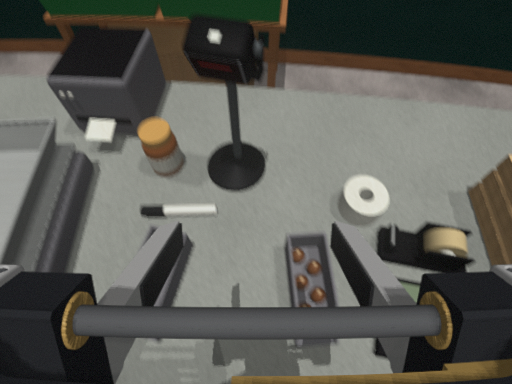

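```bash
python3 - <<'E'
from h import *
f,s=pickle.load(open("w1.pkl","rb"))
P=cloud(f,s)
print("table check",P[230,250],P[150,300])
c=f["color"][10:100,170:280,::-1]
g=np.clip(c.astype(float)*2.5,0,255).astype(np.uint8)
cv2.imwrite("pics/w1h.png",cv2.resize(g,None,fx=6,fy=6,interpolation=cv2.INTER_NEAREST))
m=(P[...,0]>0.68)&(P[...,0]<0.82)&(P[...,1]>-0.26)&(P[...,1]<-0.1)&(P[...,2]>0.2)&(P[...,2]<0.33)
v,u=np.where(m); print(u.min(),u.max(),v.min(),v.max())
dep=f["range_z"]; d=dep[10:100,170:280]; d=np.clip((d-0.3)/(0.5-0.3)*255,0,255).astype(np.uint8)
cv2.imwrite("pics/w1d.png",cv2.resize(cv2.applyColorMap(d,2),None,fx=6,fy=6,interpolation=cv2.INTER_NEAREST))
E
```

```text
table check [ 0.63270687 -0.21601595  0.00099568] [ 0.82196978 -0.3006731   0.00153801]
184 265 17 90
```

View pics/w1h.png

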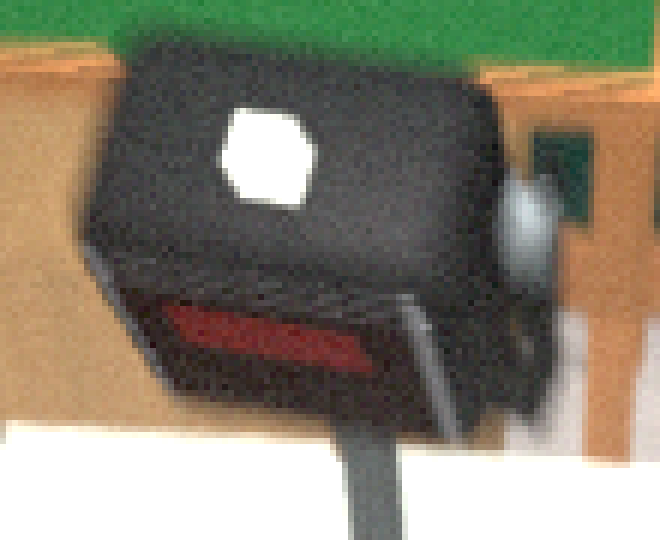

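View pics/w1d.png

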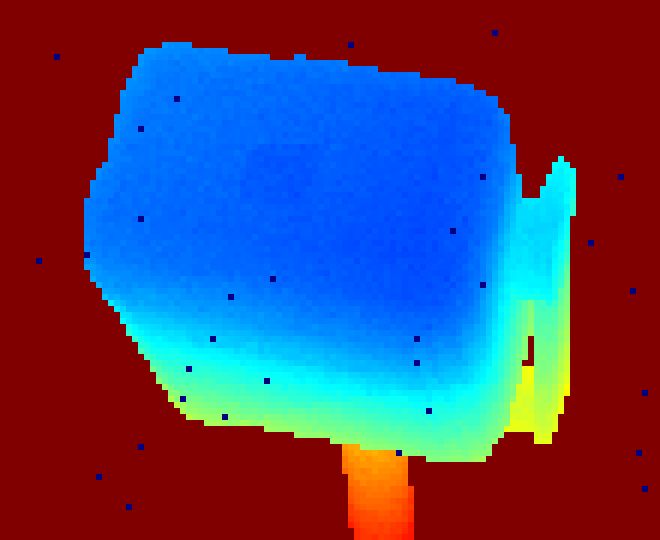

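```bash
python3 - <<'E'
from h import *
f,s=pickle.load(open("w1.pkl","rb"))
P=cloud(f,s)
def fit(poly,name):
    m=np.zeros(P.shape[:2],np.uint8); pl=(np.array(poly)/6+[170,10]).round().astype(np.int32); cv2.fillPoly(m,[pl],1)
    Q=P[(m>0)&(f["range_z"]>0.2)]
    for _ in range(4):
        c=Q.mean(0); n=np.linalg.svd(Q-c)[2][2]; r=(Q-c)@n; Q=Q[abs(r)<2.5*r.std()+1e-4]
    if n[0]>0 and abs(n[0])>.5: n=-n
    if name=="top" and n[2]<0:n=-n
    print(name,len(Q),c.round(4),n.round(4),"rms",r.std().round(5),"yaw",np.arctan2(-n[1],-n[0]).round(3),"nod",np.arcsin(-n[2]).round(3), "extents"); return c,n
c,n=fit([(140,315),(400,345),(430,420),(200,390)],"front")
c2,n2=fit([(160,80),(440,110),(430,250),(140,230)],"top")
print("yaw from top? nod",np.arctan2(-n2[0],n2[2]))
# window corners: cast rays on front plane
Rm,t=campose(f,s)
for px in [(85,240),(405,295),(455,445),(175,395)]:
    r=rays(f,[np.array(px)/6+[170,10]-[.4,.4]])[0]@Rm.T; k=((c-t)@n)/(r@n); print(px,(t+k*r).round(4))
E
```

```text
front 526 [ 0.7247 -0.1717  0.267 ] [-0.8943  0.1448 -0.4234] rms 0.00051 yaw -0.161 nod 0.437 extents
top 1197 [ 0.735  -0.1742  0.3054] [-0.408   0.0637  0.9107] rms 0.00075 yaw -0.155 nod -1.145 extents
yaw from top? nod 0.4211945416156475
(85, 240) [ 0.7129 -0.1383  0.3034]
(405, 295) [ 0.7037 -0.1994  0.3019]
(455, 445) [ 0.7295 -0.2038  0.246 ]
(175, 395) [ 0.7394 -0.1411  0.2465]
```

```bash
python3 - <<'E'
from h import *
f,s=pickle.load(open("w1.pkl","rb"))
P=cloud(f,s)
m=(P[...,0]>0.44)&(P[...,0]<0.65)&(P[...,1]>-0.40)&(P[...,1]<-0.24)&(P[...,2]>0.054)&(P[...,2]<0.066)
Q=P[m][:,:2].astype(np.float32); r=cv2.minAreaRect(Q); print(len(Q),r,cv2.boxPoints(r).round(3).tolist())
# far end edge: label wall top -> points with largest along-axis
for yaw in (0.15,0.166,0.18):
    a=Q@[np.cos(yaw),np.sin(yaw)]; b=Q@[-np.sin(yaw),np.cos(yaw)]
    print(yaw,np.percentile(a,[1,99,99.8]),np.percentile(b,[.5,99.5]))
d=pickle.load(open("f0.pkl","rb"))
for n in ("scene","side"):
    P=cloud(d[n]); m=(P[...,0]>0.44)&(P[...,0]<0.65)&(P[...,1]>-0.40)&(P[...,1]<-0.24)&(P[...,2]>0.054)&(P[...,2]<0.066)
    Q=P[m][:,:2]; yaw=.166
    a=Q@[np.cos(yaw),np.sin(yaw)]; b=Q@[-np.sin(yaw),np.cos(yaw)]
    print(n,np.percentile(a,[1,99,99.8]),np.percentile(b,[.5,99.5]))
E
```

```text
630 ((0.5544441342353821, -0.3199891448020935), (0.11071795225143433, 0.06278224289417267), 9.109475135803223) [[0.4950000047683716, -0.2980000078678131], [0.5049999952316284, -0.36000001430511475], [0.6140000224113464, -0.34200000762939453], [0.6039999723434448, -0.2800000011920929]]
0.15 [0.44738144 0.55524889 0.55556159] [-0.4305224  -0.36771542]
0.166 [0.44046264 0.54863254 0.54907419] [-0.43839643 -0.37588964]
0.18 [0.43434333 0.54288427 0.54346763] [-0.44567514 -0.38212783]
scene [0.43410983 0.54967521 0.55001244] [-0.43945047 -0.37574359]
side [0.4313008  0.5501458  0.55060678] [-0.44237264 -0.37602543]
```

```bash
python3 - <<'E'
from h import *
from bench import ctrl
s=ctrl.get_state();print(s["eef_pos"])
plan([.4206,-.2504,.3999],R.from_quat([.9198,.0462,.3891,-.0195]),[0.5402,-0.3222,0.18],toolR(0.165,0),10,1,True)
E
```

```text
[ 0.42222552 -0.24594557  0.40094994]
[[[-0.002,0.002,0.007],[0.001,-0.022,-0.002],1],[[-0.006,0.007,0.017],[0.002,-0.061,-0.004],1],[[-0.007,0.009,0.027],[0.003,-0.09,-0.007],1],[[-0.005,0.011,0.033],[0.003,-0.109,-0.008],1],[[-0.002,0.013,0.037],[0.004,-0.118,-0.01],1]]
[[[0.002,0.013,0.036],[0.004,-0.118,-0.009],1],[[0.006,0.011,0.033],[0.003,-0.109,-0.008],1],[[0.007,0.01,0.026],[0.003,-0.09,-0.007],1],[[0.007,0.007,0.018],[0.002,-0.061,-0.004],1],[[0.003,0.003,0.006],[0.001,-0.022,-0.002],1]]
end [ 0.5404 -0.3226  0.1798] [ 9.966e-01  8.230e-02  1.000e-04 -0.000e+00]
```

move_arm(moves=[[[-0.002, 0.002, 0.007], [0.001, -0.022, -0.002], 1], [[-0.006, 0.007, 0.017], [0.002, -0.061, -0.004], 1], [[-0.007, 0.009, 0.027], [0.003, -0.09, -0.007], 1], [[-0.005, 0.011, 0.033], [0.003, -0.109, -0.008], 1], [[-0.002, 0.013, 0.037], [0.004, -0.118, -0.01], 1]])

```text
time: 2.08
eef_pos: [0.4809, -0.2884, 0.2886]
tcp_rot: [0.978, 0.066, 0.196, -0.008]
contact_force: [0.2, -0.3, 0.6]
gripper_width: 0.998
```

move_arm(moves=[[[0.002, 0.013, 0.036], [0.004, -0.118, -0.009], 1], [[0.006, 0.011, 0.033], [0.003, -0.109, -0.008], 1], [[0.007, 0.01, 0.026], [0.003, -0.09, -0.007], 1], [[0.007, 0.007, 0.018], [0.002, -0.061, -0.004], 1], [[0.003, 0.003, 0.006], [0.001, -0.022, -0.002], 1]])

```text
time: 2.7
eef_pos: [0.5402, -0.3238, 0.1775]
tcp_rot: [0.997, 0.082, -0.002, -0.0]
contact_force: [-0.8, -0.0, -0.2]
gripper_width: 1.004
```

```bash
python3 - <<'E'
from h import *
from bench import ctrl
ctrl.grab_frame("side"); s=ctrl.get_state(); print(s)
f=ctrl.grab_frame("wrist"); pickle.dump((f,s),open("w2.pkl","wb"))
cv2.imwrite("pics/w2.png",f["color"][:,:,::-1])
P=cloud(f,s)
m=(P[...,0]>0.44)&(P[...,0]<0.65)&(P[...,1]>-0.40)&(P[...,1]<-0.24)&(P[...,2]>0.054)&(P[...,2]<0.066)
Q=P[m][:,:2].astype(np.float32); r=cv2.minAreaRect(Q); print(len(Q),r,cv2.boxPoints(r).round(3).tolist())
E
```

```text
{'time': 2.75, 'joint_pos': array([-0.71892209,  0.33587221,  1.68960043, -0.00252631,  1.11877546,
        0.68832241]), 'qd': array([-0.00365665, -0.0509706 ,  0.02602504,  0.03129088, -0.00625965,
       -0.01734212]), 'joint_efforts': array([ 4.51307651e-01, -4.27269280e+01, -2.89383924e+01,  5.33855506e-03,
        3.11656203e-02,  2.97261542e-02]), 'eef_pos': array([ 0.54030355, -0.32377426,  0.17773397]), 'tcp_rot': array([ 9.96611349e-01,  8.22360467e-02, -1.73951606e-03, -1.62512327e-04]), 'contact_force': array([-0.94418141,  0.69709925,  0.4089997 ]), 'wrist_torque': array([0.04810843, 0.07189487, 0.05141299]), 'gripper_width': 1.0016389741816103}
2761 ((0.5494812726974487, -0.32039308547973633), (0.11889912188053131, 0.06256435066461563), 9.35562515258789) [[0.4860000014305115, -0.29899999499320984], [0.4959999918937683, -0.3610000014305115], [0.6129999756813049, -0.34200000762939453], [0.6029999852180481, -0.2800000011920929]]
```

View pics/w2.png

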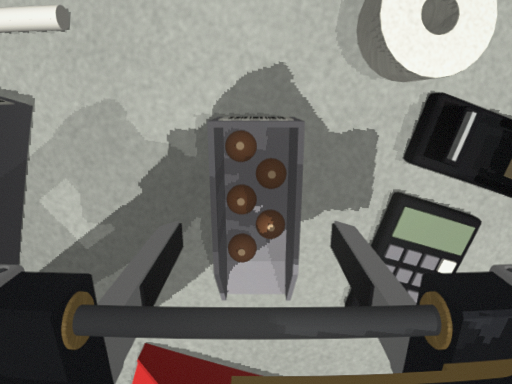

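move_arm(moves=[[[0, -0.001, 0.016], [0, 0, 0], 1], [[0, 0, 0.018], [0, 0, 0], 1], [[0, 0, 0.017], [0, 0, 0], 1], [[0, 0, 0.01], [0, 0, 0], 1], [[0, 0, 0], [0, 0, 0], 1]], force=35)

```text
time: 3.42
eef_pos: [0.5398, -0.3218, 0.118]
tcp_rot: [0.997, 0.082, -0.001, 0.0]
contact_force: [0.1, 0.3, -0.0]
gripper_width: 0.998
```

move_arm(moves=[[[0, 0, 0], [0, 0, 0], 0.5], [[0, 0, 0], [0, 0, 0], 0.4], [[0, 0, 0], [0, 0, 0], 0.4], [[0, 0, 0], [0, 0, 0], 0.4], [[0, 0, 0], [0, 0, 0], 0.4]], force=35)

```text
time: 4.05
eef_pos: [0.5405, -0.3224, 0.1197]
tcp_rot: [0.997, 0.082, 0.0, 0.001]
contact_force: [-0.9, -0.3, 1.6]
gripper_width: 0.661
```

```bash
python3 - <<'E'
from h import *
d=pickle.load(open("f0.pkl","rb"))
yaw=0.12; ax=np.array([np.cos(yaw),np.sin(yaw)]); ay=np.array([-ax[1],ax[0]])
for n in ("scene","side"):
    P=cloud(d[n])
    # flat floor by normals
    dx=np.gradient(P,axis=1);dy=np.gradient(P,axis=0); N=np.cross(dy,dx); N/=np.linalg.norm(N,axis=-1,keepdims=True)+1e-9
    box=(P[...,0]>0.4)&(P[...,0]<0.85)&(P[...,1]>0.03)&(P[...,1]<0.48)
    for lo,hi,lab in ((.092,.0985,"floor"),(.141,.150,"rim"),):
        m=(box&(P[...,2]>lo)&(P[...,2]<hi)).astype(np.uint8)
        k,l,st,ce=cv2.connectedComponentsWithStats(cv2.morphologyEx(m,cv2.MORPH_OPEN,np.ones((3,3))) if lab=="floor" else m)
        i=1+st[1:,4].argmax(); Q=P[l==i][:,:2].astype(np.float32)
        r=cv2.minAreaRect(Q); a=(Q@ax);b=Q@ay
        print(n,lab,len(Q),r, "a",np.percentile(a,[.5,99.5]).round(3),"b",np.percentile(b,[.5,99.5]).round(3), "mid",(np.percentile(a,[.5,99.5]).mean()*ax+np.percentile(b,[.5,99.5]).mean()*ay).round(3))
E
```

```text
scene floor 5773 ((0.5879311561584473, 0.2563695013523102), (0.20823539793491364, 0.26939913630485535), 6.916634559631348) a [0.514 0.715] b [0.053 0.315] mid [0.588 0.256]
scene rim 550 ((0.5587992668151855, 0.25404536724090576), (0.19841068983078003, 0.31645727157592773), 6.954694747924805) a [0.487 0.683] b [0.027 0.342] mid [0.558 0.253]
side floor 175 ((0.6391644477844238, 0.25610750913619995), (0.11240413039922714, 0.06332015246152878), 72.18299865722656) a [0.628 0.702] b [0.118 0.239] mid [0.639 0.257]
side rim 268 ((0.5894929766654968, 0.24776995182037354), (0.2583022713661194, 0.30713340640068054), 7.046542644500732) a [0.487 0.743] b [0.022 0.325] mid [0.59  0.246]
```

```bash
python3 - <<'E'
from h import *
p,Rc=plan([.5405,-.3224,.1195],R.from_quat([.99661,.0823,0,0]),[0.51,-0.31,0.30],toolR(0.16,-0.12),10,0.4,True)
p,Rc=plan(p,Rc,[0.50,-0.07,0.33],toolR(0.15,-.12),10,0.4,True)
lip=np.array([.623,.260,.185]); L=np.array([-.09,0,.107])
T=toolR(0.15,-.12); print(lip-T.apply(L))
p,Rc=plan(p,Rc,lip-T.apply(L),T,15,0.4,True)
E
```

```text
[[[-0.001,0.0,-0.005],[0.0,-0.003,0.0],0.4],[[-0.002,-0.002,-0.014],[0.0,-0.009,0.0],0.4],[[-0.003,-0.002,-0.02],[0.0,-0.014,0.001],0.4],[[-0.005,-0.002,-0.024],[0.0,-0.016,0.001],0.4],[[-0.005,-0.003,-0.027],[0.0,-0.018,0.0],0.4]]
[[[-0.006,-0.002,-0.026],[0.0,-0.018,0.001],0.4],[[-0.006,-0.002,-0.024],[0.0,-0.016,0.001],0.4],[[-0.005,-0.002,-0.02],[0.0,-0.014,0.0],0.4],[[-0.003,-0.002,-0.014],[0.0,-0.009,0.001],0.4],[[-0.002,0.0,-0.005],[0.0,-0.003,0.0],0.4]]
end [ 0.5096 -0.3102  0.3004] [ 0.995   0.0797 -0.0598  0.0049]
[[[0.001,-0.007,-0.001],[0.0,0.0,0.0],0.4],[[0.002,-0.018,-0.002],[0.0,0.0,0.001],0.4],[[0.002,-0.027,-0.004],[0.0,0.0,0.001],0.4],[[0.004,-0.032,-0.005],[0.001,0.0,0.001],0.4],[[0.003,-0.035,-0.004],[0.0,0.0,0.002],0.4]]
[[[0.004,-0.036,-0.005],[0.0,0.0,0.001],0.4],[[0.003,-0.032,-0.005],[0.0,0.0,0.002],0.4],[[0.003,-0.027,-0.003],[0.0,0.0,0.001],0.4],[[0.001,-0.018,-0.003],[0.0,0.0,0.0],0.4],[[0.001,-0.007,-0.001],[0.0,0.0,0.001],0.4]]
end [ 0.5001 -0.0698  0.3302] [ 0.9954  0.0747 -0.0598  0.0047]
[0.72401481 0.2752669  0.28045643]
[[[0.004,-0.004,0.0],[0.0,0.0,0.0],0.4],[[0.009,-0.011,0.001],[0.0,0.0,0.0],0.4],[[0.016,-0.017,0.001],[0.0,0.0,0.0],0.4],[[0.02,-0.022,0.001],[0.0,0.0,0.0],0.4],[[0.023,-0.026,0.001],[0.0,0.0,0.0],0.4]]
[[[0.025,-0.028,0.002],[0.0,0.0,0.0],0.4],[[0.028,-0.031,0.001],[0.0,0.0,0.0],0.4],[[0.027,-0.03,0.002],[0.0,0.0,0.0],0.4],[[0.027,-0.03,0.002],[0.0,0.0,0.0],0.4],[[0.026,-0.029,0.001],[0.0,0.0,0.0],0.4]]
[[[0.023,-0.026,0.002],[0.0,0.0,0.0],0.4],[[0.02,-0.022,0.001],[0.0,0.0,0.0],0.4],[[0.015,-0.017,0.001],[0.0,0.0,0.0],0.4],[[0.01,-0.011,0.0],[0.0,0.0,0.0],0.4],[[0.004,-0.004,0.001],[0.0,0.0,0.0],0.4]]
end [0.724  0.2755 0.28  ] [ 0.9954  0.0747 -0.0598  0.0047]
```

move_arm(moves=[[[-0.001, 0, -0.005], [0, -0.003, 0], 0.4], [[-0.002, -0.002, -0.014], [0, -0.009, 0], 0.4], [[-0.003, -0.002, -0.02], [0, -0.014, 0.001], 0.4], [[-0.005, -0.002, -0.024], [0, -0.016, 0.001], 0.4], [[-0.005, -0.003, -0.027], [0, -0.018, 0], 0.4]])

```text
time: 4.68
eef_pos: [0.5246, -0.3151, 0.2108]
tcp_rot: [0.996, 0.081, -0.03, 0.003]
contact_force: [0.2, 0.2, -1.3]
gripper_width: 0.656
```

move_arm(moves=[[[-0.006, -0.002, -0.026], [0, -0.018, 0.001], 0.4], [[-0.006, -0.002, -0.024], [0, -0.016, 0.001], 0.4], [[-0.005, -0.002, -0.02], [0, -0.014, 0], 0.4], [[-0.003, -0.002, -0.014], [0, -0.009, 0.001], 0.4], [[-0.002, 0, -0.005], [0, -0.003, 0], 0.4]])

```text
time: 5.3
eef_pos: [0.5095, -0.3096, 0.3012]
tcp_rot: [0.995, 0.08, -0.059, 0.006]
contact_force: [-0.8, 0.4, -1.1]
gripper_width: 0.657
```

```bash
python3 - <<'E'
from h import *
from bench import ctrl
s=ctrl.get_state(); f=ctrl.grab_frame("wrist"); pickle.dump((f,s),open("w3.pkl","wb"))
print(s["eef_pos"],s["tcp_rot"])
cv2.imwrite("pics/w3.png",f["color"][:,:,::-1])
E
```

```text
[ 0.50951038 -0.30960691  0.3012428 ] [ 0.99503299  0.07972926 -0.05927779  0.00622466]
```

View pics/w3.png

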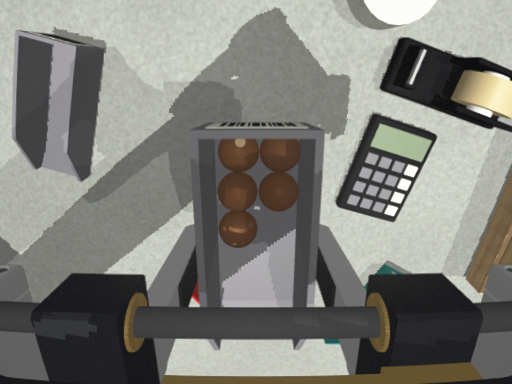

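move_arm(moves=[[[0.001, -0.007, -0.001], [0, 0, 0], 0.4], [[0.002, -0.018, -0.002], [0, 0, 0.001], 0.4], [[0.002, -0.027, -0.004], [0, 0, 0.001], 0.4], [[0.004, -0.032, -0.005], [0.001, 0, 0.001], 0.4], [[0.003, -0.035, -0.004], [0, 0, 0.002], 0.4]])

```text
time: 5.98
eef_pos: [0.504, -0.1874, 0.3145]
tcp_rot: [0.995, 0.077, -0.06, 0.005]
contact_force: [0.6, -0.3, -1.0]
gripper_width: 0.657
```

move_arm(moves=[[[0.004, -0.036, -0.005], [0, 0, 0.001], 0.4], [[0.003, -0.032, -0.005], [0, 0, 0.002], 0.4], [[0.003, -0.027, -0.003], [0, 0, 0.001], 0.4], [[0.001, -0.018, -0.003], [0, 0, 0], 0.4], [[0.001, -0.007, -0.001], [0, 0, 0.001], 0.4]])

```text
time: 6.6
eef_pos: [0.4995, -0.0678, 0.3298]
tcp_rot: [0.995, 0.075, -0.06, 0.006]
contact_force: [0.2, 0.6, -1.3]
gripper_width: 0.653
```

move_arm(moves=[[[0.004, -0.004, 0], [0, 0, 0], 0.4], [[0.009, -0.011, 0.001], [0, 0, 0], 0.4], [[0.016, -0.017, 0.001], [0, 0, 0], 0.4], [[0.02, -0.022, 0.001], [0, 0, 0], 0.4], [[0.023, -0.026, 0.001], [0, 0, 0], 0.4]])

```text
time: 7.22
eef_pos: [0.5589, 0.0211, 0.3163]
tcp_rot: [0.995, 0.074, -0.06, 0.005]
contact_force: [0.4, 0.3, -1.0]
gripper_width: 0.656
```

move_arm(moves=[[[0.025, -0.028, 0.002], [0, 0, 0], 0.4], [[0.028, -0.031, 0.001], [0, 0, 0], 0.4], [[0.027, -0.03, 0.002], [0, 0, 0], 0.4], [[0.027, -0.03, 0.002], [0, 0, 0], 0.4], [[0.026, -0.029, 0.001], [0, 0, 0], 0.4]])

```text
time: 7.85
eef_pos: [0.6665, 0.1876, 0.2914]
tcp_rot: [0.995, 0.074, -0.06, 0.006]
contact_force: [-0.2, 0.7, -1.5]
gripper_width: 0.657
```

move_arm(moves=[[[0.023, -0.026, 0.002], [0, 0, 0], 0.4], [[0.02, -0.022, 0.001], [0, 0, 0], 0.4], [[0.015, -0.017, 0.001], [0, 0, 0], 0.4], [[0.01, -0.011, 0], [0, 0, 0], 0.4], [[0.004, -0.004, 0.001], [0, 0, 0], 0.4]])

```text
time: 8.48
eef_pos: [0.7241, 0.2768, 0.2774]
tcp_rot: [0.995, 0.075, -0.06, 0.006]
contact_force: [-0.5, -0.3, -1.7]
gripper_width: 0.657
```

```bash
python3 - <<'E'
from h import *
from bench import ctrl
f=ctrl.grab_frame("scene");g=ctrl.grab_frame("side"); s=ctrl.get_state(); print(s)
cv2.imwrite("pics/s4.png",cv2.resize(np.hstack([f["color"],g["color"]])[:,:,::-1],(800,300)))
cv2.imwrite("pics/s4.png",cv2.resize(f["color"][150:384,180:480,::-1],None,fx=2.5,fy=2.5))
q=s["tcp_rot"]; Rc=R.from_quat(q)
L=np.array([-.09,0,.107]); print("lip",s["eef_pos"]+Rc.apply(L))
lip=np.array([.623,.260,.178]); T=toolR(.15,.25); T2=toolR(.15,.95)
p,Rc=plan(s["eef_pos"],Rc,lip-T.apply(L),T,5,.4)
# pour about the lip: chain
out=[]
for t in np.linspace(.25,.95,16)[1:]:
    Tn=toolR(.15,t); pn=lip+[0,0,-.01*(t-.25)/.7]-Tn.apply(L)
    sh=Rc.inv().apply(pn-p).round(3); tu=(Rc.inv()*Tn).as_rotvec().round(3)
    p=p+Rc.apply(sh);Rc=Rc*R.from_rotvec(tu); out.append([sh.tolist(),tu.tolist(),.4])
for k in range(0,15,5): print(str(out[k:k+5]).replace(" ",""))
print(p,Rc.as_quat())
E
```

```text
{'time': 8.575, 'joint_pos': array([0.21724413, 0.60438782, 1.13326561, 0.00591489, 1.5251513 ,
       1.63771423]), 'qd': array([-0.00867407, -0.01966681,  0.01618509, -0.00194554,  0.0028211 ,
       -0.00277476]), 'joint_efforts': array([ 3.96640208e-01, -5.66685140e+01, -3.32612228e+01,  6.24722242e-02,
        2.17349664e-01,  1.73634879e-02]), 'eef_pos': array([0.72383778, 0.27618759, 0.277693  ]), 'tcp_rot': array([ 0.99536498,  0.07464141, -0.06037478,  0.0056656 ]), 'contact_force': array([ 0.73405315,  0.00280833, -1.04924221]), 'wrist_torque': array([ 0.05126032, -0.06312224, -0.04634997]), 'gripper_width': 0.6581644469418596}
lip [0.62272693 0.26070477 0.18237313]
[[[-0.009,0.0,-0.004],[0.0,0.074,0.0],0.4],[[-0.008,0.0,-0.005],[0.001,0.075,0.0],0.4],[[-0.008,0.001,-0.006],[0.0,0.074,0.0],0.4],[[-0.008,0.0,-0.006],[0.001,0.074,0.0],0.4],[[-0.007,0.0,-0.006],[0.0,0.074,0.0],0.4]]
end [0.6836 0.2691 0.3037] [ 0.9894  0.0743  0.1242 -0.0092]
[[[-0.006,-0.0,-0.004],[0.0,0.047,0.0],0.4],[[-0.005,-0.0,-0.003],[0.0,0.047,0.0],0.4],[[-0.005,-0.0,-0.004],[0.0,0.046,0.0],0.4],[[-0.006,-0.0,-0.003],[0.0,0.047,0.0],0.4],[[-0.005,-0.0,-0.004],[0.0,0.047,0.0],0.4]]
[[[-0.005,-0.0,-0.003],[0.0,0.046,0.0],0.4],[[-0.006,-0.0,-0.004],[0.0,0.047,0.0],0.4],[[-0.005,-0.0,-0.003],[0.0,0.047,0.0],0.4],[[-0.006,-0.0,-0.004],[0.0,0.046,0.0],0.4],[[-0.005,-0.0,-0.003],[0.0,0.047,0.0],0.4]]
[[[-0.006,-0.0,-0.004],[0.0,0.047,0.0],0.4],[[-0.005,-0.0,-0.003],[0.0,0.046,0.0],0.4],[[-0.006,-0.0,-0.004],[0.0,0.047,0.0],0.4],[[-0.006,-0.0,-0.004],[0.0,0.047,0.0],0.4],[[-0.005,-0.0,-0.003],[0.0,0.046,0.0],0.4]]
[0.58909582 0.25486052 0.30337661] [ 0.88686527  0.06668698  0.4559147  -0.03412653]
```

View pics/s4.png

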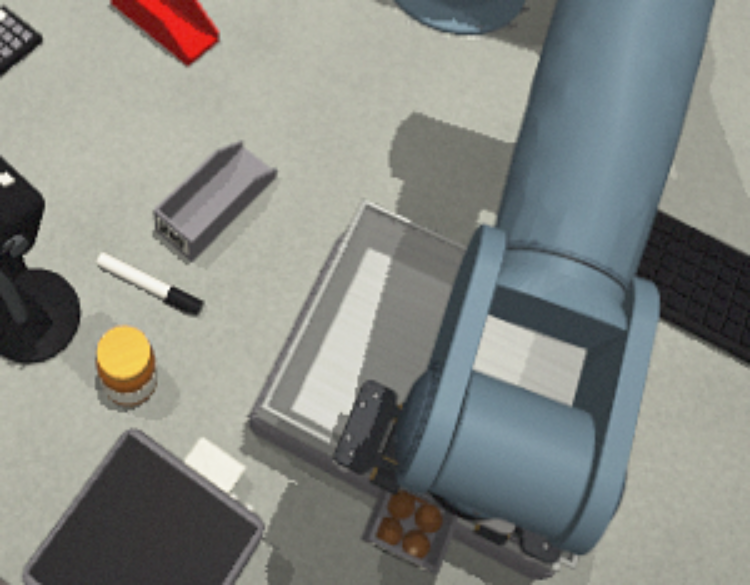

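```bash
python3 - <<'E'
from h import *
from bench import ctrl
s=ctrl.get_state(); p=s["eef_pos"];Rc=R.from_quat(s["tcp_rot"])
L=np.array([-.09,0,.107]); l0=np.array([.6227,.2607,.1824]); l1=np.array([.643,.263,.180]); out=[]
ts=list(np.linspace(-.12,.06,6)[1:])+list(np.linspace(.06,.2,6)[1:])+list(np.linspace(.2,.45,11)[1:])+list(np.linspace(.45,.95,11)[1:])
for i,t in enumerate(ts):
    Tn=toolR(.15,t); lp=l0+(l1-l0)*min(1,(i+1)/5); lp=lp-[0,0,max(0,min(1,(t-.2)/.4))*.02]
    pn=lp-Tn.apply(L)
    sh=Rc.inv().apply(pn-p).round(3)+0.; tu=(Rc.inv()*Tn).as_rotvec().round(3)+0.
    p=p+Rc.apply(sh);Rc=Rc*R.from_rotvec(tu); out.append([sh.tolist(),tu.tolist(),.4])
for k in range(0,len(out),5): print(str(out[k:k+5]).replace(" ",""))
print(p,Rc.as_quat())
E
```

```text
[[[0.0,0.0,-0.003],[0.002,0.037,0.0],0.4],[[0.0,0.001,-0.003],[0.0,0.036,0.0],0.4],[[0.0,0.0,-0.003],[0.0,0.036,0.0],0.4],[[0.001,0.0,-0.003],[0.0,0.036,0.0],0.4],[[0.0,0.0,-0.003],[0.0,0.036,0.0],0.4]]
[[[-0.003,0.0,-0.002],[0.0,0.028,0.0],0.4],[[-0.003,0.0,-0.003],[0.0,0.028,0.0],0.4],[[-0.003,0.0,-0.002],[0.0,0.028,0.0],0.4],[[-0.003,0.0,-0.003],[0.0,0.028,0.0],0.4],[[-0.003,0.0,-0.002],[0.0,0.028,0.0],0.4]]
[[[-0.003,0.0,-0.001],[0.0,0.025,0.0],0.4],[[-0.003,0.0,-0.001],[0.0,0.025,0.0],0.4],[[-0.003,0.0,-0.001],[0.0,0.025,0.0],0.4],[[-0.003,0.0,-0.001],[0.0,0.025,0.0],0.4],[[-0.003,0.0,-0.001],[0.0,0.025,0.0],0.4]]
[[[-0.004,0.0,-0.001],[0.0,0.025,0.0],0.4],[[-0.003,0.0,-0.001],[0.0,0.025,0.0],0.4],[[-0.003,0.0,-0.001],[0.0,0.025,0.0],0.4],[[-0.003,0.0,-0.001],[0.0,0.025,0.0],0.4],[[-0.003,0.0,-0.001],[0.0,0.025,0.0],0.4]]
[[[-0.007,0.0,-0.002],[0.0,0.05,0.0],0.4],[[-0.006,0.0,-0.003],[0.0,0.05,0.0],0.4],[[-0.007,0.0,-0.002],[0.0,0.05,0.0],0.4],[[-0.006,0.0,-0.004],[0.0,0.05,0.0],0.4],[[-0.005,0.0,-0.005],[0.0,0.05,0.0],0.4]]
[[[-0.006,0.0,-0.004],[0.0,0.05,0.0],0.4],[[-0.005,0.0,-0.004],[0.0,0.05,0.0],0.4],[[-0.006,0.0,-0.005],[0.0,0.05,0.0],0.4],[[-0.005,0.0,-0.004],[0.0,0.05,0.0],0.4],[[-0.005,0.0,-0.004],[0.0,0.05,0.0],0.4]]
[0.60927494 0.25791622 0.29560329] [ 0.8868763   0.06653915  0.45592056 -0.03405023]
```

move_arm(moves=[[[0, 0, -0.003], [0.002, 0.037, 0], 0.4], [[0, 0.001, -0.003], [0, 0.036, 0], 0.4], [[0, 0, -0.003], [0, 0.036, 0], 0.4], [[0.001, 0, -0.003], [0, 0.036, 0], 0.4], [[0, 0, -0.003], [0, 0.036, 0], 0.4]])

```text
time: 9.2
eef_pos: [0.7256, 0.2751, 0.2942]
tcp_rot: [0.997, 0.075, 0.032, -0.002]
contact_force: [-0.6, 0.4, -2.3]
gripper_width: 0.658
```

move_arm(moves=[[[-0.003, 0, -0.002], [0, 0.028, 0], 0.4], [[-0.003, 0, -0.003], [0, 0.028, 0], 0.4], [[-0.003, 0, -0.002], [0, 0.028, 0], 0.4], [[-0.003, 0, -0.003], [0, 0.028, 0], 0.4], [[-0.003, 0, -0.002], [0, 0.028, 0], 0.4]])

```text
time: 9.82
eef_pos: [0.7093, 0.2728, 0.3043]
tcp_rot: [0.992, 0.074, 0.101, -0.008]
contact_force: [-0.7, 0.3, -1.9]
gripper_width: 0.655
```

move_arm(moves=[[[-0.003, 0, -0.001], [0, 0.025, 0], 0.4], [[-0.003, 0, -0.001], [0, 0.025, 0], 0.4], [[-0.003, 0, -0.001], [0, 0.025, 0], 0.4], [[-0.003, 0, -0.001], [0, 0.025, 0], 0.4], [[-0.003, 0, -0.001], [0, 0.025, 0], 0.4]])

```text
time: 10.45
eef_pos: [0.6937, 0.2704, 0.3052]
tcp_rot: [0.984, 0.074, 0.163, -0.012]
contact_force: [-0.1, 0.2, -1.6]
gripper_width: 0.657
```

move_arm(moves=[[[-0.004, 0, -0.001], [0, 0.025, 0], 0.4], [[-0.003, 0, -0.001], [0, 0.025, 0], 0.4], [[-0.003, 0, -0.001], [0, 0.025, 0], 0.4], [[-0.003, 0, -0.001], [0, 0.025, 0], 0.4], [[-0.003, 0, -0.001], [0, 0.025, 0], 0.4]])

```text
time: 11.08
eef_pos: [0.6772, 0.2679, 0.304]
tcp_rot: [0.972, 0.073, 0.224, -0.017]
contact_force: [-0.0, 0.2, -0.8]
gripper_width: 0.658
```

move_arm(moves=[[[-0.007, 0, -0.002], [0, 0.05, 0], 0.4], [[-0.006, 0, -0.003], [0, 0.05, 0], 0.4], [[-0.007, 0, -0.002], [0, 0.05, 0], 0.4], [[-0.006, 0, -0.004], [0, 0.05, 0], 0.4], [[-0.005, 0, -0.005], [0, 0.05, 0], 0.4]])

```text
time: 11.7
eef_pos: [0.6422, 0.2627, 0.3012]
tcp_rot: [0.936, 0.07, 0.343, -0.026]
contact_force: [1.0, 0.2, -1.0]
gripper_width: 0.656
```

move_arm(moves=[[[-0.006, 0, -0.004], [0, 0.05, 0], 0.4], [[-0.005, 0, -0.004], [0, 0.05, 0], 0.4], [[-0.006, 0, -0.005], [0, 0.05, 0], 0.4], [[-0.005, 0, -0.004], [0, 0.05, 0], 0.4], [[-0.005, 0, -0.004], [0, 0.05, 0], 0.4]])

```text
time: 12.32
eef_pos: [0.6087, 0.2577, 0.2968]
tcp_rot: [0.886, 0.066, 0.457, -0.035]
contact_force: [0.0, -0.2, -0.6]
gripper_width: 0.659
```

```bash
python3 - <<'E'
from h import *
from bench import ctrl
f=ctrl.grab_frame("scene");g=ctrl.grab_frame("side"); w=ctrl.grab_frame("wrist"); s=ctrl.get_state(); print(s)
cv2.imwrite("pics/s5.png",cv2.resize(f["color"][150:384,180:480,::-1],None,fx=2.5,fy=2.5))
cv2.imwrite("pics/g5.png",cv2.resize(g["color"][70:220,150:350,::-1],None,fx=3,fy=3))
cv2.imwrite("pics/w5.png",w["color"][:,:,::-1])
E
```

```text
{'time': 12.475, 'joint_pos': array([ 0.25267909,  0.02936007,  1.95786446, -0.38699543,  0.22324341,
        2.00883918]), 'qd': array([-0.00313715,  0.00729101, -0.0315009 ,  0.01205311,  0.00454048,
       -0.00861534]), 'joint_efforts': array([  0.14401674, -32.88553119, -31.06613159,  -0.29641069,
        -2.00704984,   0.11990635]), 'eef_pos': array([0.60854783, 0.25764045, 0.29609657]), 'tcp_rot': array([ 0.88686864,  0.06665796,  0.45591183, -0.0341341 ]), 'contact_force': array([-0.46184299,  0.66123411, -1.13333145]), 'wrist_torque': array([-0.05666851,  0.47697275,  0.01395642]), 'gripper_width': 0.6562907457695859}
```

View pics/s5.png

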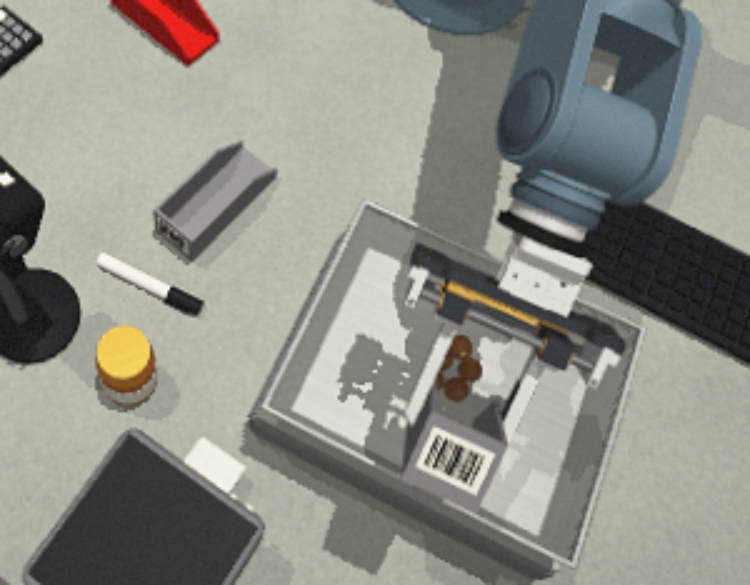

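View pics/g5.png

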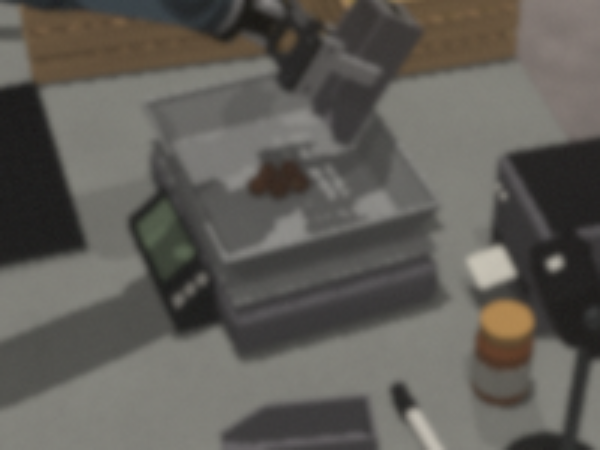

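View pics/w5.png

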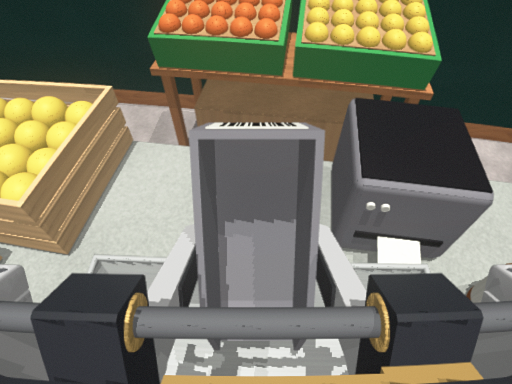

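```bash
python3 - <<'E'
from h import *
from bench import ctrl
s=ctrl.get_state(); p=s["eef_pos"];Rc=R.from_quat(s["tcp_rot"])
p,Rc=plan(p,Rc,[.60,.25,.40],toolR(.13,.50),10,.4,True)
p,Rc=plan(p,Rc,[.47,-.05,.36],toolR(-.10,.43),15,.4,True)
W=np.array([.7214,-.1706,.2745]); T=toolR(-.158,.43); xs=T.apply([1,0,0]); print("xs",xs)
lab=W-.10*xs; tcp=lab-T.apply([.070,0,.089]); print("tcp final",tcp, "lab",lab)
plan(p,Rc,tcp-.06*xs,T,10,.4,True)
E
```

```text
[[[0.002,0.0,-0.002],[0.0,-0.013,0.0],0.4],[[0.006,0.001,-0.005],[-0.001,-0.034,0.002],0.4],[[0.009,0.0,-0.008],[-0.002,-0.05,0.001],0.4],[[0.009,0.001,-0.01],[-0.002,-0.061,0.002],0.4],[[0.01,0.001,-0.012],[-0.002,-0.067,0.003],0.4]]
[[[0.009,0.001,-0.013],[-0.002,-0.066,0.002],0.4],[[0.008,0.001,-0.012],[-0.001,-0.062,0.002],0.4],[[0.006,0.001,-0.01],[-0.002,-0.05,0.002],0.4],[[0.003,0.0,-0.007],[-0.001,-0.034,0.001],0.4],[[0.001,0.0,-0.003],[0.0,-0.013,0.0],0.4]]
end [0.5995 0.2502 0.4   ] [ 0.9669  0.063   0.2467 -0.0161]
[[[-0.002,0.004,-0.001],[-0.001,-0.001,0.003],0.4],[[-0.006,0.01,-0.001],[-0.004,-0.002,0.007],0.4],[[-0.009,0.015,-0.003],[-0.006,-0.004,0.011],0.4],[[-0.012,0.021,-0.002],[-0.007,-0.005,0.015],0.4],[[-0.013,0.024,-0.004],[-0.009,-0.006,0.017],0.4]]
[[[-0.014,0.027,-0.003],[-0.009,-0.006,0.019],0.4],[[-0.014,0.028,-0.003],[-0.011,-0.007,0.021],0.4],[[-0.014,0.03,-0.003],[-0.01,-0.007,0.02],0.4],[[-0.013,0.03,-0.002],[-0.01,-0.007,0.02],0.4],[[-0.012,0.028,-0.002],[-0.01,-0.006,0.019],0.4]]
[[[-0.011,0.025,-0.001],[-0.008,-0.006,0.018],0.4],[[-0.008,0.022,-0.001
[... 196 characters left out ...]
0.3606] [ 0.9757 -0.0489  0.2133  0.0105]
xs [ 0.89764362 -0.14301979  0.4168708 ]
tcp final [ 0.53216122 -0.14044896  0.28452992] lab [ 0.63163564 -0.15629802  0.23281292]
[[[-0.001,0.002,0.003],[-0.001,0.0,0.001],0.4],[[-0.002,0.006,0.007],[-0.002,0.0,0.004],0.4],[[-0.003,0.009,0.011],[-0.002,0.0,0.006],0.4],[[-0.003,0.011,0.014],[-0.004,0.0,0.007],0.4],[[-0.004,0.012,0.015],[-0.003,0.0,0.008],0.4]]
[[[-0.004,0.012,0.014],[-0.004,0.0,0.008],0.4],[[-0.003,0.011,0.014],[-0.003,0.0,0.007],0.4],[[-0.003,0.009,0.011],[-0.003,0.0,0.006],0.4],[[-0.002,0.006,0.008],[-0.002,0.0,0.004],0.4],[[-0.001,0.003,0.002],[-0.001,0.0,0.001],0.4]]
end [ 0.4777 -0.1322  0.2598] [ 0.9739 -0.0769  0.2128  0.0171]
```

move_arm(moves=[[[0.002, 0, -0.002], [0, -0.013, 0], 0.4], [[0.006, 0.001, -0.005], [-0.001, -0.034, 0.002], 0.4], [[0.009, 0, -0.008], [-0.002, -0.05, 0.001], 0.4], [[0.009, 0.001, -0.01], [-0.002, -0.061, 0.002], 0.4], [[0.01, 0.001, -0.012], [-0.002, -0.067, 0.003], 0.4]])

```text
time: 13.1
eef_pos: [0.6049, 0.2541, 0.349]
tcp_rot: [0.933, 0.065, 0.353, -0.026]
contact_force: [0.6, -0.5, -0.8]
gripper_width: 0.656
```

move_arm(moves=[[[0.009, 0.001, -0.013], [-0.002, -0.066, 0.002], 0.4], [[0.008, 0.001, -0.012], [-0.001, -0.062, 0.002], 0.4], [[0.006, 0.001, -0.01], [-0.002, -0.05, 0.002], 0.4], [[0.003, 0, -0.007], [-0.001, -0.034, 0.001], 0.4], [[0.001, 0, -0.003], [0, -0.013, 0], 0.4]])

```text
time: 13.72
eef_pos: [0.6005, 0.2505, 0.4019]
tcp_rot: [0.967, 0.063, 0.248, -0.017]
contact_force: [0.8, 0.0, -1.4]
gripper_width: 0.656
```

move_arm(moves=[[[-0.002, 0.004, -0.001], [-0.001, -0.001, 0.003], 0.4], [[-0.006, 0.01, -0.001], [-0.004, -0.002, 0.007], 0.4], [[-0.009, 0.015, -0.003], [-0.006, -0.004, 0.011], 0.4], [[-0.012, 0.021, -0.002], [-0.007, -0.005, 0.015], 0.4], [[-0.013, 0.024, -0.004], [-0.009, -0.006, 0.017], 0.4]])

```text
time: 14.35
eef_pos: [0.565, 0.1708, 0.3895]
tcp_rot: [0.971, 0.034, 0.238, -0.009]
contact_force: [0.3, -0.1, -1.5]
gripper_width: 0.655
```

move_arm(moves=[[[-0.014, 0.027, -0.003], [-0.009, -0.006, 0.019], 0.4], [[-0.014, 0.028, -0.003], [-0.011, -0.007, 0.021], 0.4], [[-0.014, 0.03, -0.003], [-0.01, -0.007, 0.02], 0.4], [[-0.013, 0.03, -0.002], [-0.01, -0.007, 0.02], 0.4], [[-0.012, 0.028, -0.002], [-0.01, -0.006, 0.019], 0.4]])

```text
time: 14.98
eef_pos: [0.5028, 0.026, 0.3705]
tcp_rot: [0.975, -0.021, 0.223, 0.004]
contact_force: [0.5, 0.5, -1.6]
gripper_width: 0.657
```

move_arm(moves=[[[-0.011, 0.025, -0.001], [-0.008, -0.006, 0.018], 0.4], [[-0.008, 0.022, -0.001], [-0.008, -0.005, 0.014], 0.4], [[-0.006, 0.017, 0], [-0.005, -0.004, 0.012], 0.4], [[-0.004, 0.011, 0], [-0.004, -0.002, 0.007], 0.4], [[-0.001, 0.004, -0.001], [-0.001, -0.001, 0.003], 0.4]])

```text
time: 15.6
eef_pos: [0.4702, -0.0501, 0.3606]
tcp_rot: [0.976, -0.05, 0.214, 0.01]
contact_force: [0.7, -0.0, -1.2]
gripper_width: 0.66
```

```bash
python3 - <<'E'
from h import *
from bench import ctrl
f=ctrl.grab_frame("scene"); s=ctrl.get_state(); w=ctrl.grab_frame("wrist"); pickle.dump((f,w,s),open("w6.pkl","wb")); print(s["eef_pos"],s["tcp_rot"],s["joint_pos"],s["gripper_width"])
cv2.imwrite("pics/s6.png",cv2.resize(f["color"][150:384,180:480,::-1],None,fx=2.5,fy=2.5))
cv2.imwrite("pics/w6.png",w["color"][:,:,::-1])
E
```

```text
[ 0.47034216 -0.05015052  0.36086157] [ 0.97553357 -0.0495831   0.21392942  0.01048706] [-0.39541341 -0.43860035  2.11653372  0.14078396  1.05284303  1.23266485] 0.6580479004256816
```

View pics/s6.png

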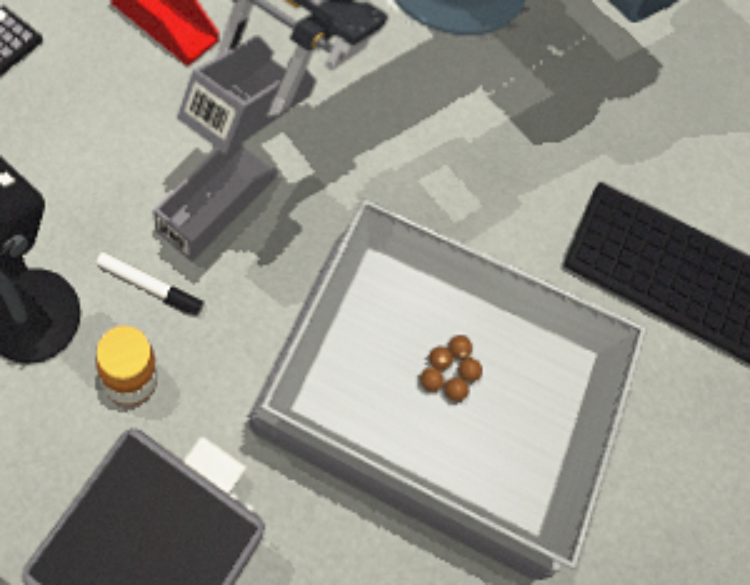

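View pics/w6.png

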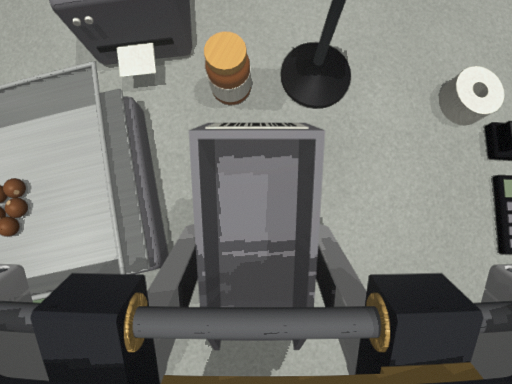

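```bash
python3 - <<'E'
from h import *
f,w,s=pickle.load(open("w6.pkl","rb"))
P=cloud(w,s); Q=R.from_quat(s["tcp_rot"]).inv().apply((P-s["eef_pos"]).reshape(-1,3)).reshape(P.shape)
print("label wall top, tool frame", [Q[r,258].round(4).tolist() for r in (122,125,128,131,134,137)])
print("side wall tops",Q[170,198].round(4),Q[170,316].round(4),Q[220,198].round(4),Q[220,316].round(4))
# label centre from scene (white patch)
c=f["color"].astype(int); C=cloud(f)
m=(C[...,2]>.15)&(C[...,2]<.45)&(c.min(-1)>120); k,l,st,ce=cv2.connectedComponentsWithStats(m.astype(np.uint8))
v,u=np.mgrid[:384,:512]
m2=(u>252)&(u<276)&(v>178)&(v<206)&(C[...,2]>.15)
X=C[m2&(c.min(-1)>110)]; print(len(X),X.mean(0))
T=R.from_quat(s["tcp_rot"]); print("predicted label",s["eef_pos"]+T.apply([.07,0,.089]), "normal pred",T.apply([1,0,0]))
Y=C[m2]; Y=Y[np.abs((Y-X.mean(0))@T.apply([1,0,0]))<.006]; cc=Y.mean(0); n=np.linalg.svd(Y-cc)[2][2]; print(len(Y),n*np.sign(n[0]))
E
```

```text
label wall top, tool frame [[0.0516, 0.0014, 0.4206], [0.0696, -0.0002, 0.0748], [0.0687, -0.0002, 0.0659], [0.0678, -0.0003, 0.06], [0.0666, -0.0003, 0.0591], [0.0652, -0.0003, 0.0591]]
side wall tops [ 0.05   -0.0284  0.0587] [0.0497 0.027  0.0594] [ 0.0248 -0.0298  0.0592] [0.0243 0.0285 0.0601]
234 [ 0.56509249 -0.06100694  0.31232525]
predicted label [ 0.57064598 -0.06031735  0.30931761] normal pred [ 0.90355144 -0.09225298  0.41843062]
474 [ 0.90301984 -0.08397002  0.42131248]
```

move_arm(moves=[[[-0.001, 0.002, 0.003], [-0.001, 0, 0.001], 0.4], [[-0.002, 0.006, 0.007], [-0.002, 0, 0.004], 0.4], [[-0.003, 0.009, 0.011], [-0.002, 0, 0.006], 0.4], [[-0.003, 0.011, 0.014], [-0.004, 0, 0.007], 0.4], [[-0.004, 0.012, 0.015], [-0.003, 0, 0.008], 0.4]])

```text
time: 16.32
eef_pos: [0.4753, -0.0911, 0.3086]
tcp_rot: [0.975, -0.063, 0.213, 0.013]
contact_force: [-0.6, 0.4, -1.4]
gripper_width: 0.664
```

move_arm(moves=[[[-0.004, 0.012, 0.014], [-0.004, 0, 0.008], 0.4], [[-0.003, 0.011, 0.014], [-0.003, 0, 0.007], 0.4], [[-0.003, 0.009, 0.011], [-0.003, 0, 0.006], 0.4], [[-0.002, 0.006, 0.008], [-0.002, 0, 0.004], 0.4], [[-0.001, 0.003, 0.002], [-0.001, 0, 0.001], 0.4]])

```text
time: 16.95
eef_pos: [0.4781, -0.1324, 0.2595]
tcp_rot: [0.974, -0.077, 0.213, 0.017]
contact_force: [0.1, -0.9, -1.4]
gripper_width: 0.655
```

```bash
python3 - <<'E'
from h import *
from bench import ctrl
f=ctrl.grab_frame("scene"); s=ctrl.get_state(); print(s["eef_pos"],s["tcp_rot"],s["contact_force"])
W=np.array([.7214,-.1706,.2745]); T=toolR(-.158,.43); xs=T.apply([1,0,0])
tcp=W-.10*xs-T.apply([.070,0,.089])
plan(s["eef_pos"],R.from_quat(s["tcp_rot"]),tcp,T,5,.4,True)
cv2.imwrite("pics/s7.png",cv2.resize(f["color"][100:334,120:420,::-1],None,fx=2.5,fy=2.5))
E
```

```text
[ 0.47811199 -0.13245303  0.25959843] [ 0.97379881 -0.07728037  0.21320832  0.01690681] [-0.2076031  -0.29201032 -0.62689277]
[[[0.006,0.0,0.0],[0.0,0.0,0.0],0.4],[[0.015,0.0,0.0],[0.0,0.0,0.0],0.4],[[0.018,0.0,0.0],[0.0,-0.001,0.0],0.4],[[0.015,-0.001,0.0],[0.0,0.0,0.0],0.4],[[0.006,0.0,0.0],[0.0,0.0,0.0],0.4]]
end [ 0.5321 -0.1401  0.2847] [ 0.9739 -0.0773  0.2127  0.0169]
```

View pics/s7.png

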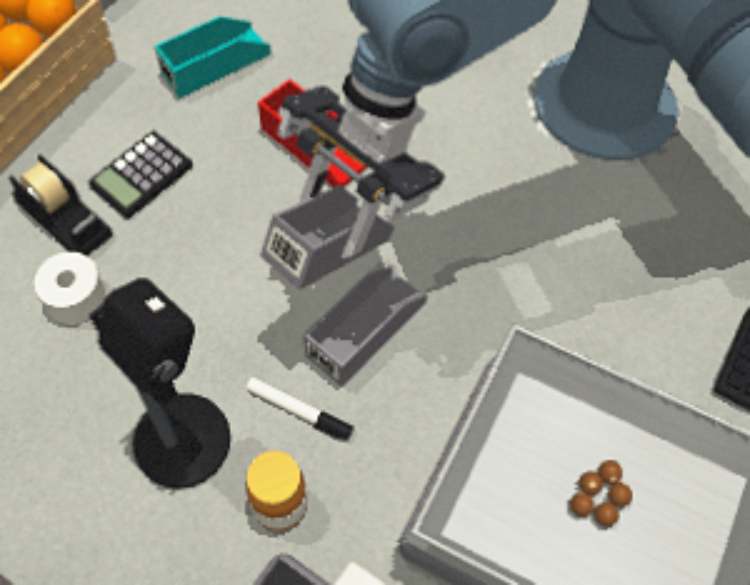

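move_arm(moves=[[[0.006, 0, 0], [0, 0, 0], 0.4], [[0.015, 0, 0], [0, 0, 0], 0.4], [[0.018, 0, 0], [0, -0.001, 0], 0.4], [[0.015, -0.001, 0], [0, 0, 0], 0.4], [[0.006, 0, 0], [0, 0, 0], 0.4]])

```text
time: 17.62
eef_pos: [0.5334, -0.1397, 0.286]
tcp_rot: [0.974, -0.077, 0.214, 0.017]
contact_force: [0.5, 0.1, -1.2]
gripper_width: 0.66
```

move_arm(moves=[[[0, 0, 0], [0, 0, 0], 0.4], [[0, 0, 0], [0, 0, 0], 0.4], [[0, 0, 0], [0, 0, 0], 0.4], [[0, 0, 0], [0, 0, 0], 0.4], [[0, 0, 0], [0, 0, 0], 0.4]])

```text
time: 18.25
eef_pos: [0.5321, -0.1397, 0.2851]
tcp_rot: [0.974, -0.077, 0.213, 0.017]
contact_force: [-0.1, -0.9, -1.4]
gripper_width: 0.656
```

```bash
python3 - <<'E'
from h import *
from bench import ctrl
f=ctrl.grab_frame("scene"); g=ctrl.grab_frame("side"); s=ctrl.get_state(); w=ctrl.grab_frame("wrist")
print(s["time"],s["eef_pos"],s["tcp_rot"],s["contact_force"],abs(s["qd"]).max(),s["gripper_width"])
T=R.from_quat(s["tcp_rot"]); lab=s["eef_pos"]+T.apply([.07,0,.089]); S=toolR(-.158,.43)
e=S.inv().apply(lab-np.array([.7214,-.1706,.2745])); print("label in scanner (x,y,z)",e[0],-e[1],-e[2],"ang",(S.inv()*T).magnitude())
print("tub centre z",(s["eef_pos"]+T.apply([-.01,0,.089])))
cv2.imwrite("pics/s8.png",cv2.resize(f["color"][100:334,120:420,::-1],None,fx=2.5,fy=2.5))
cv2.imwrite("pics/g8.png",cv2.resize(g["color"][80:320,180:400,::-1],None,fx=2.5,fy=2.5))
cv2.imwrite("pics/w8.png",w["color"][:,:,::-1])
C=cloud(f); c=f["color"].astype(int)
v,u=np.mgrid[:384,:512]
# scanner head front/top unchanged? compare depth with start
d=pickle.load(open("f0.pkl","rb")); C0=cloud(d["scene"])
m=(C0[...,2]>.26)&(C0[...,0]>.7)&(C0[...,0]<.8)&(C0[...,1]>-.24)&(C0[...,1]<-.12); dd=np.abs(f["range_z"]-d["scene"]["range_z"])[m]; print("head depth change median",np.median(dd),np.percentile(dd,90))
E
```

```text
18.35 [ 0.53214436 -0.13970592  0.28512375] [ 0.9738549  -0.07717088  0.21299184  0.01690459] [ 0.23620292  1.06205358 -1.06122976] 0.0018800630837138529 0.6543970656371794
label in scanner (x,y,z) -0.09981662210313907 0.0007117152457355041 0.0006404956149656172 ang 0.0006663513502599179
tub centre z [ 0.55985989 -0.14413095  0.20007512]
head depth change median 0.0013161898 0.0034783483
```

View pics/s8.png

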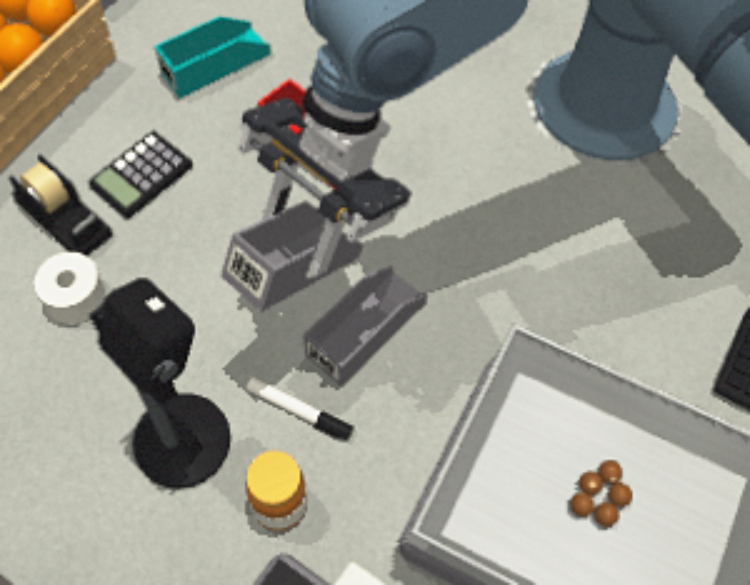

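View pics/g8.png

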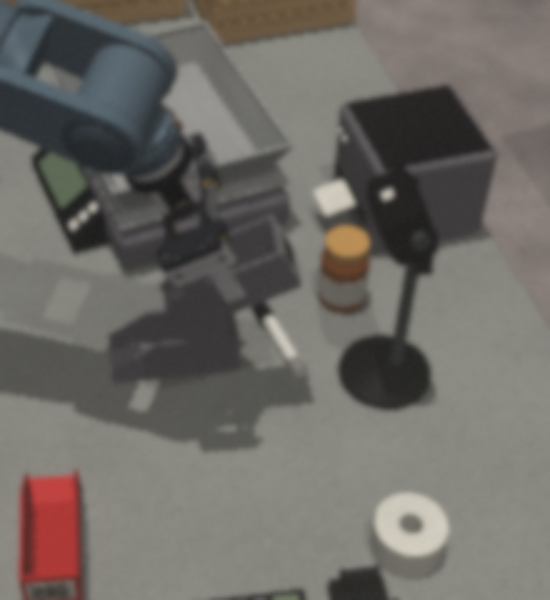

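View pics/w8.png

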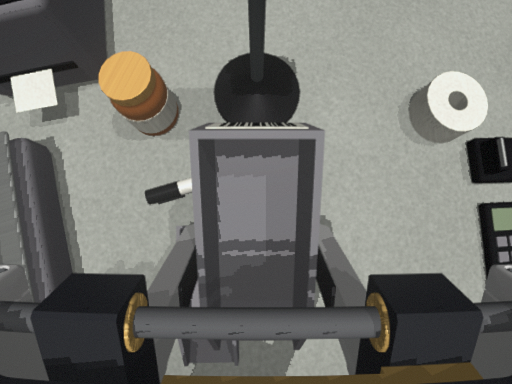

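```bash
python3 -c "
from bench import ctrl
print(ctrl.finish_job())"
```

```text
the job is handed in; nothing more can be done
None
```

I poured all five nuts into the scale's pan and handed the job in at about 18.4 s, with the emptied tub held in front of the scanner. The hand-in reports no verdict, so what follows is from my own last checks.

- **Nuts:** the last pictures show all five lying on the pan floor, and the wrist view shows the tub empty.
- **Label:** using the measured window position, it is about 100 mm out from the window, within 1 mm of its line of sight and within 0.001 rad of square. That is the arm's own position reading; the true error also includes a few mm from locating the window (camera calibration is good to about 2 mm) and roughly 0.02 rad from its measured angles.
- **Label cross-check:** the scene camera's estimate, taken before the final approach, put the label about 6 mm from the predicted position. I put that down to part of the label being cut off in the picture. The directions agreed within 0.01 rad.
- **Tub:** its centre is 0.200 m above the counter, the grip is steady at about 62 mm opening with a 35 N setting, and it is touching nothing else in the pictures.
- **Everything else:** the scanner head's depth changed by a median of 1.3 mm, which is noise level. The spare tub and the other things on the counter look unmoved in the pictures; I did not measure their positions again.

No check failed. At full tilt, one wrist joint came within 0.013 rad of its limit but did not pass it.

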